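# Peel the sticking cover off the selected tray stack and show it over the light pad

### The job

Look which way the lever on the grey control box leans: work on the tray stack on that side (left or right as seen from the robot) and leave the other stack alone. Its top cover sticks fast, so take it by the upright fin on its one corner and peel it: raise that corner well clear first while the opposite corner stays down, then take the cover off. Finish while still holding the cover, still and level, its middle over the middle of the light pad and its underside about 12 cm above the pad; do not put it down or let go, and do not touch the control box or disturb the other things.

Things in the scene. Friction and masses are not known exactly. Their poses are not given: they have to be found in the camera images.
- selector (a joint): Side lever on the control box: a 90 mm upright steel rod with a black grip, hinged at the box top. It always lies against one of its two stops: about +0.6 rad = leans to the left (+y), take the left stack; about -0.6 rad = leans to the right (-y), take the right stack. Look only.
- selector_box: Fixed grey control box, 90 x 170 x 65 mm (x, y, z), beyond the light pad, carrying the lever (up to 155 mm above the bench). Origin: centre of its underside. Not to be touched.
- cover_left: Top cover of the left stack: formed white plastic tray, rim outside 170 x 130 mm (its x, y), 25 mm deep, sloping walls, flat 10 mm rim, 150 g give or take a third. Origin: centre of its floor's underside, 50 mm above the bench at the start; rim top 25 mm above the origin. A fin stands on its +x +y corner. It sits nested in the tray below and its rim sticks to the four rubber pads.
- cover_left_fin (a point): Grip point in the left cover's fin, at (67.5, 51.6, 48) mm in the cover's axes. The fin is an upright plate 10 mm thick, 34 mm long along the line from heel to fin (the cover's diagonal), rising 34 mm from the rim's top; this point is 23 mm above the rim's top. Grip it from above across its thickness.
- cover_left_heel (a point): Foot under the left cover's corner opposite the fin, at (-79, -59, 15) mm in the cover's axes; it rests on the tray below, and the peel turns the cover about it. Each rubber pad resists the rim's lifting with about 4 to 6 N and lets go after some 4 mm; raising the fin corner slowly (about 3 cm/s) frees them in turn with about 7 to 12 N at the fin.
- cover_right: Top cover of the right stack, same make as cover_left (same sizes, same fin corner at its +x +y, held in the same way).
- cover_right_fin (a point): Grip point in the fin of the right cover, as cover_left_fin.
- cover_right_heel (a point): Foot opposite the fin of the right cover, as cover_left_heel.
- light_pad: Fixed flat inspection light pad between the stacks, 190 x 190 mm, 20 mm high, aluminium with a white lit face. Origin: centre of its underside.
- pad_center (a point): Middle of the light pad's top face, 20 mm above the bench.
- cutter: Bystander: loose brass ring cutter, 60 mm across, 45 mm high, standing on the bench. Origin: centre of its underside.
- jar: Bystander: loose amber glass jar with black cap, 60 mm across, 85 mm high. Origin: centre of its underside.
- carton: Bystander: loose cardboard carton, 70 x 100 x 50 mm. Origin: centre of its underside.
- rack_left: Left stack: white trays like the cover, without fin, nested at a 10 mm pitch and fixed on an aluminium base 200 x 190 mm. Origin: centre of the base's underside; axes as the cover's. Four bench-fixed brackets (tops 72 mm, pads 75 mm above the bench) beside the long rims, at x = +-62, y = +-83 mm, carry sprung rubber pads that cling to the edges of the cover's rim, 4 pads in all.
- rack_right: Right stack, same make as rack_left.
There are look-alikes about, which are no part of the job. Leave any orange look-alike of the cover_right alone. Leave any pink look-alike of the cover_left alone.

How it is judged:
By the outcome, as a careful person would: the job done as asked, in the order asked, and still so for the second after the job is handed in, while the arm keeps its last pose, push and grip.
It also fails if it takes over 45 s, if anything falls off the work surface, if the arm or the gripper's body presses on something with over 40 N, if the wrist force passes 120 N, or if a joint passes its speed limit or range.

### The arm

A 6-joint arm with a two-finger parallel gripper is mounted at the origin on the work surface. World frame = base frame: x ahead of the robot, y to its left, z up, the work surface at z = 0. Lengths are in m, angles in rad, forces in N, time in s.
With the tool pointing down it reaches from about 0.375 to 0.9 m from the base axis. Payload 3.1 kg.
Tool frame: the origin (TCP) lies between the finger pads; the fingertips stand 11 mm ahead of it and the grasp point (between the pads) lies 8 mm behind it; z points along the fingers, y is the direction in which the jaws open and shut (so a half turn about z gives the same grasp; the last joint's range is limited). The gripper opens to 85 mm and grips with 20 to 120 N. Pads are 22 mm wide; open, the fingers measure 114 mm over their backs; the gripper's body (76 mm by 85 mm) begins 54 mm behind the grasp point. The pads swing forward as they close: fully open they stand 13 mm farther back than shut.
Start: joints at [1.06, 0.527, 1.433, -0, 1.181, -0.178], TCP at [0.204, 0.591, 0.242] pointing down, gripper open.
Joint ranges: [-3.08, 3.08], [-0.75, 2.2], [0.22, 2.44], [-1.43, 4.57], [0, 2.65], [-2.85, 2.85]. Speed limits (rad/s): [2.79, 2.79, 3.14, 3.14, 3.14, 3.14].

### API

Orientations are given as a unit quaternion [x, y, z, w].
In Python, from station import manip gives the robot as it stands.
- The arm moves only by the tool move_arm, never from a script. Its argument "deltas" is a list of rows, each a list of 5 numbers: the shift along the tool's x, y, z in units of 40 cm (1.0 is 40 cm), then the turn about the tool's z in units of 0.5 rad (1.0 is 0.5 rad), then the opening in per cent of the stroke, from 0 (shut) to 100 (fully open). In form: [[x, y, z, twist, grip], ...]. A call has exactly 8 rows; each row is the pose to reach, as a shift and turn from the pose commanded when the call began, along the tool's axes at that moment; what a row does not reach only later rows make up. A row lasts 1/12 s, in which the tool goes at most 41.7 mm and 7.16 degrees, less where a joint would pass 70% of its speed; a pose out of reach is approached as far as the arm can. A call with a number of a shift or a turn outside -1 to 1 is refused whole. A call with a gripper value outside its range is refused whole. The fingers move at their own pace and stop on an object; "force" is the grip in N (left out, the last holds). Time passes only in rows, so rows that repeat a pose let the fingers close, or fill a call up. It gives the time, the measured TCP pose, the force and the opening at its end, in the units of the state.
- manip.sense(): the state, without advancing time (a new reading comes with each control period).
- manip.snapshot(name): name is "scene" or "top" or "wrist"; returns (picture, depth): 400x640x3 uint8, red, green, blue; 400x640 float32, m along the optical axis (not along the pixel's ray), 0 where there is no reading.
- manip.get_calibration(name): a dict with "vfov" (degrees; the focal length in pixels is half the picture's height over the tangent of half this angle, whatever the lens; pixels are square), "cx", "cy" (the principal point, pixels), "pose" (4x4, takes a point from camera to world coordinates). Camera axes: x right, y down, z forward; pixel columns grow to the right and rows downward; lengths in m; the calibration is good to about 2 mm. A picture is of the moment at which its call begins: read the wrist's pose just before it. get_calibration takes no time and is no camera call; for the wrist camera it gives the pose at the moment of the call.
- manip.sign_off(): hands the job in, once; it reports no verdict.
The state is a dict: "t": time; "q": joint angles; "qd": joint speeds; "tau": joint torques, N m; "tcp_pos": TCP position; "tool_rot": TCP orientation; "force": force on the tool from outside, world axes, zero at the start; "ft_torque": the same for the moment, N m; "finger_gap": opening from 0.0 (shut) to 1.0 (fully open).
Only numpy, scipy, OpenCV 4.12 (cv2) and the standard library are available. Lean on these libraries where they do the work, as an engineer would, in place of code of your own. Each camera call takes 0.05 s, during which the arm holds its last target.

## Working session

There is one attempt and no reset: what is moved stays moved. The work goes in short steps, Python scripts to look and compute and a tool call to move; the robot and the scene stay as the last step left them, time stands still between calls to the robot, and variables do not carry over. Pictures are saved under pics/ and viewed, and the job is handed in when it is done.

Besides the shell and the picture viewer there is one more tool, called after "Request:" as name(argument=value, ...), one argument or row to a line, values as JSON. move_arm: Moves the arm, as the interface text tells. Its arguments: {"type":"object","properties":{"deltas":{"type":"array","items":{"type":"array","items":{"type":"number"}}},"force":{"type":"number"}},"required":["deltas"]}

```bash
mkdir -p pics; ls; python3 - <<'E'
from station import manip
import cv2,numpy as np
s=manip.sense();print(s)
for n in("scene","top"):
    p,d=manip.snapshot(n);c=manip.get_calibration(n);print(n,c)
    cv2.imwrite(f"pics/{n}0.png",p[...,::-1]);np.savez(f"{n}0.npz",p=p,d=d,pose=c["pose"],v=c["vfov"],cx=c["cx"],cy=c["cy"])
E
```

```text
pics
{'t': 0.0, 'q': array([ 1.05952526e+00,  5.28472385e-01,  1.43392331e+00,  1.19747696e-05,
        1.18138133e+00, -1.78484012e-01]), 'qd': array([ 6.18337893e-05,  1.21935859e-04, -1.03069400e-03,  3.10633098e-03,
        1.11316176e-03, -1.64682606e-03]), 'tau': array([-9.52415794e-04, -4.42353094e+01, -1.78023112e+01, -3.51212493e-04,
        8.52200756e-03, -1.60518990e-06]), 'tcp_pos': array([0.20378656, 0.59010491, 0.24132309]), 'tool_rot': array([ 1.65628922e-01,  9.86187542e-01, -1.02600315e-03, -3.74458540e-04]), 'force': array([-0.07658476, -0.16520373, -0.20977243]), 'ft_torque': array([ 0.02453727, -0.00378195,  0.01433821]), 'finger_gap': 0.9960853594989185}
scene {'vfov': 53.79730286156966, 'cx': 316.5730155181426, 'cy': 190.67294468093118, 'pose': array([[-0.52809118,  0.65471258, -0.54080601,  1.20552581],
       [ 0.84916569,  0.41172266, -0.33075984,  0.42272437],
       [ 0.00610946, -0.63390527, -0.77338657,  1.08164273],
       [ 0.        ,  0.        ,  0.        ,  1.        ]])}
top {'vfov': 42.937973167153785, 'cx': 318.269493958225, 'cy': 199.2929148308239, 'pose': array([[-1.35430323e-02, -9.93262120e-01,  1.15095380e-01,
         2.98367372e-01],
       [-9.99906977e-01,  1.32665304e-02, -3.16807159e-03,
        -2.81978019e-03],
       [ 1.61980915e-03, -1.15127579e-01, -9.93349393e-01,
         1.63922824e+00],
       [ 0.00000000e+00,  0.00000000e+00,  0.00000000e+00,
         1.00000000e+00]])}
```

View pics/scene0.png

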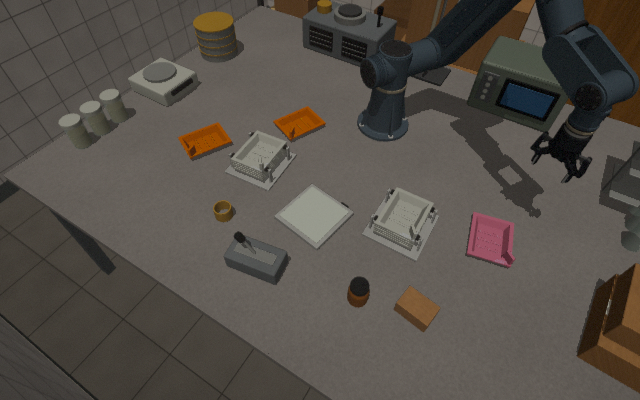

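View pics/top0.png

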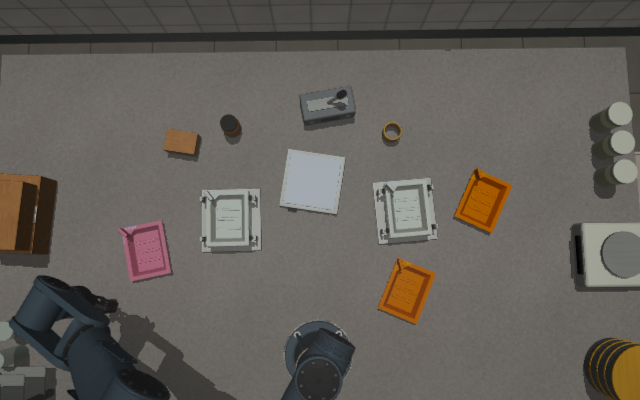

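```bash
cat > h.py <<'E'
import numpy as np,cv2
def load(n):
    z=np.load(n);return z["p"],z["d"],z["pose"],float(z["v"]),float(z["cx"]),float(z["cy"])
def cloud(p,d,T,v,cx,cy):
    f=200/np.tan(np.radians(v)/2)
    u,w=np.meshgrid(np.arange(640),np.arange(400))
    P=np.stack([(u-cx)/f*d,(w-cy)/f*d,d],-1)@T[:3,:3].T+T[:3,3]
    P[d==0]=np.nan
    return P
def proj(X,T,v,cx,cy):
    f=200/np.tan(np.radians(v)/2)
    c=(np.atleast_2d(X)-T[:3,3])@T[:3,:3]
    return c[:,:2]/c[:,2:]*f+[cx,cy]
E
python3 - <<'E'
from h import *
for n in("scene0","top0"):
    a=load(n+".npz");P=cloud(*a)
    m=(P[...,2]>0.075)&(P[...,2]<0.17)&(P[...,0]>0.6)&(abs(P[...,1])<0.15)&(P[...,0]<0.95)
    for lo in np.arange(.075,.165,.02):
        k=m&(P[...,2]>=lo)&(P[...,2]<lo+.02); print(n,lo.round(3),k.sum(),np.nanmean(P[k],0).round(3) if k.any() else'')
p=cv2.imread("pics/top0.png");s=cv2.imread("pics/scene0.png")
A=cv2.resize(p[80:260,280:460],(540,540),interpolation=3);B=cv2.resize(s[120:290,200:320],None,fx=3.17,fy=3.17,interpolation=3)[:540,:]
B=cv2.resize(s[120:280,180:300],None,fx=2.1,fy=3.375) if 0 else B[:, :255]
cv2.imwrite("pics/crop0.png",np.hstack([A,B]))
E
```

```text
scene0 0.075 26 [ 0.796 -0.051  0.085]
scene0 0.095 24 [ 0.799 -0.064  0.104]
scene0 0.115 50 [ 0.803 -0.075  0.128]
scene0 0.135 42 [ 0.802 -0.084  0.139]
scene0 0.155 0 
top0 0.075 23 [ 0.789 -0.043  0.083]
top0 0.095 15 [ 0.792 -0.065  0.105]
top0 0.115 36 [ 0.793 -0.08   0.129]
top0 0.135 36 [ 0.796 -0.085  0.14 ]
top0 0.155 0 Traceback (most recent call last):
  File "<stdin>", line 10, in <module>
    return _nx.concatenate(arrs, 1, dtype=dtype, casting=casting)
           ~~~~~~~~~~~~~~~^^^^^^^^^^^^^^^^^^^^^^^^^^^^^^^^^^^^^^^
ValueError: all the input array dimensions except for the concatenation axis must match exactly, but along dimension 0, the array at index 0 has size 540 and the array at index 1 has size 539
```

```bash
python3 - <<'E'
from h import *
for n in("top0","scene0"):
    a=load(n+".npz");P=cloud(*a);p=a[0].astype(int)
    br=p.min(-1)
    def rect(m,name):
        m=m.astype(np.uint8)
        k,l,st,_=cv2.connectedComponentsWithStats(m)
        i=1+st[1:,4].argmax();Q=P[l==i]
        r=cv2.minAreaRect(Q[:,:2].astype(np.float32)*1000);print(n,name,len(Q),r,np.nanmean(Q,0).round(4));return Q
    x,y,z=np.moveaxis(P,-1,0)
    rect((z>.014)&(z<.027)&(x>.4)&(x<.75)&(abs(y)<.16)&(br>100),"pad")
    R=(x>.3)&(x<.7)&(y<-.14)&(y>-.42)
    rect(R&(z>.0)&(z<.12)&(br>95),"stackall")
    rect(R&(z>.066)&(z<.085)&(br>110),"rim")
    f=R&(z>.085)&(z<.115); Q=P[f]; print("fin",len(Q),Q.mean(0).round(4),Q.max(0).round(4),Q.min(0).round(4))
    for q,c in zip(Q,p[f]): print(q.round(3),c) if n=="top0" else 0
p=cv2.imread("pics/top0.png");s=cv2.imread("pics/scene0.png")
cv2.imwrite("pics/crop1.png",np.hstack([cv2.resize(p[165:255,360:450],(400,400),interpolation=3),cv2.resize(s[120:200,215:305],(400,400),interpolation=3)]))
E
```

```text
top0 pad 2930 ((546.5153198242188, 11.256446838378906), (188.7598419189453, 189.47137451171875), 80.58860778808594) [0.5453 0.011  0.0195]
top0 stackall 5248 ((499.44891357421875, -280.02764892578125), (279.77911376953125, 399.0123596191406), 89.96963500976562) [ 0.4694 -0.2734  0.0288]
top0 rim 750 ((448.174560546875, -285.2109680175781), (170.71534729003906, 131.5004425048828), 4.120513439178467) [ 0.4408 -0.2884  0.0742]
fin 53 [ 0.5102 -0.228   0.1039] [ 0.5267 -0.2143  0.1116] [ 0.4961 -0.242   0.0852]
[ 0.527 -0.221  0.103] [158 162 154]
[ 0.523 -0.22   0.11 ] [161 168 162]
[ 0.522 -0.223  0.112] [160 166 162]
[ 0.52  -0.214  0.109] [101 104  99]
[ 0.52  -0.217  0.108] [152 160 152]
[ 0.519 -0.22   0.11 ] [162 170 164]
[ 0.519 -0.223  0.11 ] [161 168 164]
[ 0.52  -0.227  0.107] [159 165 161]
[ 0.52  -0.214  0.085] [79 80 78]
[ 0.519 -0.216  0.095] [67 68 63]
[ 0.517 -0.217  0.109] [ 98 101  96]
[ 0.517 -0.22   0.108] [152 158 154]
[ 0.517 -0.224  0.103] [161 169 163]
[ 0.516 -0.226  0.109] [160 167 163]
[ 0.517 -0.23   0.107] [159 166 161]
[ 0.515 -0.219  0.098] [69 70 65]
[ 0.
[... 1156 characters left out ...]
[ 0.499 -0.233  0.101] [77 78 73]
[ 0.498 -0.235  0.106] [114 116 109]
[ 0.498 -0.238  0.108] [131 135 130]
[ 0.497 -0.234  0.095] [72 72 68]
[ 0.496 -0.236  0.1  ] [109 113 107]
scene0 pad 2574 ((549.6301879882812, 10.895309448242188), (189.89187622070312, 190.9711456298828), 80.79692840576172) [0.555  0.0141 0.0197]
scene0 stackall 1138 ((420.30841064453125, -314.1089172363281), (239.87384033203125, 186.78111267089844), 3.198058843612671) [ 0.4462 -0.2895  0.0639]
scene0 rim 425 ((449.02984619140625, -285.2154235839844), (175.29815673828125, 131.2483673095703), 3.9984261989593506) [ 0.4433 -0.2854  0.0747]
fin 33 [ 0.5185 -0.2244  0.1056] [ 0.5292 -0.2149  0.1125] [ 0.5004 -0.2404  0.0893]
```

View pics/crop1.png

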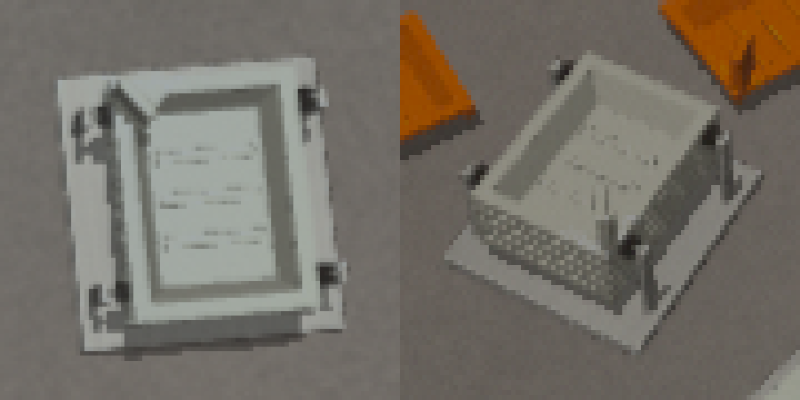

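```bash
cat >> h.py <<'E'
def delta(p0,yaw0,p1,yaw1):
    # tool down; yaw = world angle of tool y (deg); tool x = y rotated +90 (z down)
    a=np.radians(yaw0);y=np.array([np.cos(a),np.sin(a),0]);z=np.array([0,0,-1.]);x=np.cross(y,z)
    d=np.array(p1)-np.array(p0)
    return np.r_[[d@x/.4,d@y/.4,d@z/.4],-np.radians(yaw1-yaw0)/.5]
def yaw(q):
    from scipy.spatial.transform import Rotation as R
    M=R.from_quat(q).as_matrix();return np.degrees(np.arctan2(M[1,1],M[0,1])),M
E
python3 - <<'E'
from h import *
from station import manip
s=manip.sense();y,M=yaw(s["tool_rot"]);print(y,M.round(3))
W=[(*s["tcp_pos"],y),(.34,.46,.24,47),(.45,.28,.24,23),(.5,.1,.24,-1),(.52,-.08,.24,-25),(.512,-.229,.2,-48.9)]
for a,b in zip(W,W[1:]): print(delta(a[:3],a[3],b[:3],b[3]).round(3))
E
```

```text
70.93110223743135 [[-0.945  0.327 -0.001]
 [ 0.327  0.945 -0.002]
 [ 0.    -0.002 -1.   ]]
[-0.428 -0.196  0.004  0.835]
[-0.508 -0.142  0.     0.838]
[-0.463 -0.061  0.     0.838]
[-0.449  0.058  0.     0.838]
[-0.346  0.139  0.1    0.834]
```

Request:
move_arm(
  deltas=[
    [-0.05,-0.02,0,0.1,60],
    [-0.11,-0.05,0,0.2,60],
    [-0.17,-0.08,0,0.32,60],
    [-0.23,-0.1,0,0.44,60],
    [-0.29,-0.13,0,0.56,60],
    [-0.35,-0.16,0,0.68,60],
    [-0.4,-0.18,0,0.78,60],
    [-0.43,-0.2,0,0.84,60],
  ],
  force=25,
)

```text
t: 0.77
tcp_pos: [0.3423, 0.4574, 0.2419]
tool_rot: [0.369, 0.929, -0.0, 0.0]
force: [0.7, 1.2, 0.7]
finger_gap: 0.603
```

Request:
move_arm(
  deltas=[
    [-0.06,-0.02,0,0.1,60],
    [-0.13,-0.04,0,0.21,60],
    [-0.2,-0.06,0,0.32,60],
    [-0.27,-0.08,0,0.44,60],
    [-0.34,-0.1,0,0.56,60],
    [-0.41,-0.12,0,0.68,60],
    [-0.47,-0.13,0,0.78,60],
    [-0.51,-0.14,0,0.84,60],
  ],
)

```text
t: 1.43
tcp_pos: [0.4524, 0.2766, 0.2421]
tool_rot: [0.555, 0.832, -0.0, 0.0]
force: [-0.6, -0.1, 0.0]
finger_gap: 0.603
```

Request:
move_arm(
  deltas=[
    [-0.06,-0.01,0,0.1,60],
    [-0.12,-0.02,0,0.21,60],
    [-0.18,-0.03,0,0.32,60],
    [-0.24,-0.03,0,0.44,60],
    [-0.3,-0.04,0,0.56,60],
    [-0.36,-0.05,0,0.68,60],
    [-0.42,-0.06,0,0.78,60],
    [-0.46,-0.06,0,0.84,60],
  ],
)

```text
t: 2.1
tcp_pos: [0.5001, 0.0976, 0.2419]
tool_rot: [0.716, 0.698, -0.001, -0.0]
force: [0.8, 0.2, 0.7]
finger_gap: 0.597
```

Request:
move_arm(
  deltas=[
    [-0.06,0.01,0,0.1,60],
    [-0.12,0.01,0,0.21,60],
    [-0.18,0.02,0,0.32,60],
    [-0.24,0.03,0,0.44,60],
    [-0.3,0.04,0,0.56,60],
    [-0.36,0.05,0,0.68,60],
    [-0.41,0.05,0,0.78,60],
    [-0.45,0.06,0,0.84,60],
  ],
)

```text
t: 2.77
tcp_pos: [0.5196, -0.0823, 0.2419]
tool_rot: [0.846, 0.533, -0.001, -0.0]
force: [-0.8, 0.8, -0.4]
finger_gap: 0.598
```

Request:
move_arm(
  deltas=[
    [-0.05,0.02,0,0.1,60],
    [-0.1,0.04,0,0.21,60],
    [-0.15,0.06,0.02,0.32,60],
    [-0.2,0.08,0.04,0.44,60],
    [-0.25,0.1,0.06,0.56,60],
    [-0.3,0.12,0.08,0.68,60],
    [-0.33,0.13,0.1,0.78,60],
    [-0.35,0.14,0.1,0.83,60],
  ],
)

```text
t: 3.43
tcp_pos: [0.5097, -0.2322, 0.2004]
tool_rot: [0.938, 0.348, -0.001, -0.002]
force: [0.3, 1.1, -0.4]
finger_gap: 0.602
```

```bash
cat > snap.py <<'E'
from station import manip
from h import *
import sys
tag=sys.argv[1]
s=manip.sense();print(s["t"],s["tcp_pos"].round(4),round(yaw(s["tool_rot"])[0],2),s["force"].round(2),s["ft_torque"].round(2),round(s["finger_gap"],3),s["q"].round(2))
for n in sys.argv[2:]:
    c=manip.get_calibration(n);p,d=manip.snapshot(n)
    cv2.imwrite(f"pics/{n}{tag}.png",p[...,::-1]);np.savez(f"{n}{tag}.npz",p=p,d=d,pose=c["pose"],v=c["vfov"],cx=c["cx"],cy=c["cy"])
E
python3 snap.py 1 wrist
```

```text
3.4333 [ 0.5097 -0.2322  0.2004] -49.3 [ 0.34  1.09 -0.4 ] [ 0.03 -0.01  0.01] 0.602 [-0.63  0.5   1.64 -0.    1.01  0.23]
```

View pics/wrist1.png

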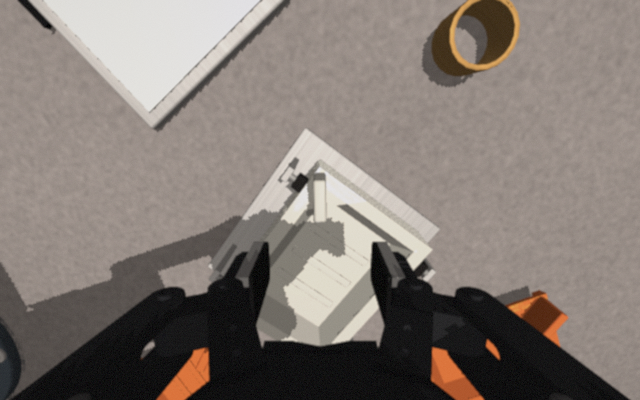

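```bash
python3 - <<'E'
from h import *
a=load("wrist1.npz");P=cloud(*a);x,y,z=np.moveaxis(P,-1,0)
u,w=np.meshgrid(np.arange(640),np.arange(400))
m=(z>.1)&(z<.115)&(w<230)&(abs(u-320)<40);Q=P[m];print(len(Q),np.median(Q,0),cv2.minAreaRect(Q[:,:2].astype(np.float32)*1000), u[m].min(),u[m].max(),w[m].min(),w[m].max())
m=(z>.07)&(z<.08)&(w<350)&(a[0].min(-1)>90);Q=P[m];print(len(Q),cv2.minAreaRect(Q[:,:2].astype(np.float32)*1000))
print(a[2].round(3))
s=(.5097,-.2322,.2004);print(delta(s,-49.3,(.5119,-.2285,.092),-48.9))
E
```

```text
558 [ 0.5153013  -0.22628898  0.1075196 ] ((514.3262939453125, -227.02833557128906), (33.63729476928711, 9.408095359802246), 40.83362579345703) 313 325 178 221
5256 ((450.0980224609375, -283.6702880859375), (171.4666748046875, 171.57261657714844), 4.231500148773193)
[[ 0.652 -0.728 -0.213  0.564]
 [-0.759 -0.627 -0.177 -0.186]
 [-0.005  0.277 -0.961  0.331]
 [ 0.     0.     0.     1.   ]]
[ 0.01020165 -0.0034262   0.271      -0.01396263]
```

Request:
move_arm(
  deltas=[
    [0.01,0,0.03,0,60],
    [0.015,-0.003,0.07,0,60],
    [0.015,-0.003,0.12,0,60],
    [0.015,-0.003,0.17,0,60],
    [0.015,-0.003,0.21,0,60],
    [0.015,-0.003,0.24,0,60],
    [0.015,-0.003,0.26,0,60],
    [0.015,-0.003,0.27,0,60],
  ],
)

```text
t: 4.15
tcp_pos: [0.5147, -0.2257, 0.0936]
tool_rot: [0.937, 0.35, -0.0, -0.001]
force: [-0.2, -0.6, 0.2]
finger_gap: 0.604
```

```bash
python3 snap.py 2 wrist scene
```

```text
4.15 [ 0.5147 -0.2257  0.0936] -49.04 [-0.2  -0.58  0.24] [-0.02  0.   -0.  ] 0.604 [-0.61  0.66  1.71  0.    0.77  0.24]
```

View pics/wrist2.png

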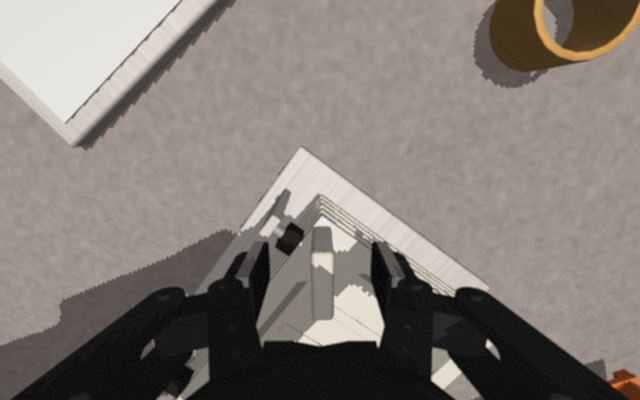

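Request:
move_arm(
  deltas=[
    [0,0,0,0,40],
    [0,0,0,0,20],
    [0,0,0,0,0],
    [0,0,0,0,0],
    [0,0,0,0,0],
    [0,0,0,0,0],
    [0,0,0,0,0],
    [0,0,0,0,0],
  ],
  force=30,
)

```text
t: 4.92
tcp_pos: [0.5152, -0.2268, 0.0952]
tool_rot: [0.937, 0.35, 0.0, 0.001]
force: [-0.5, 1.9, 6.0]
finger_gap: 0.112
```

```bash
python3 snap.py 3 wrist scene
```

```text
4.9167 [ 0.5152 -0.2268  0.0952] -49.04 [-0.46  1.87  5.95] [0.2  0.16 0.38] 0.112 [-0.61  0.66  1.71 -0.    0.77  0.24]
```

View pics/wrist3.png

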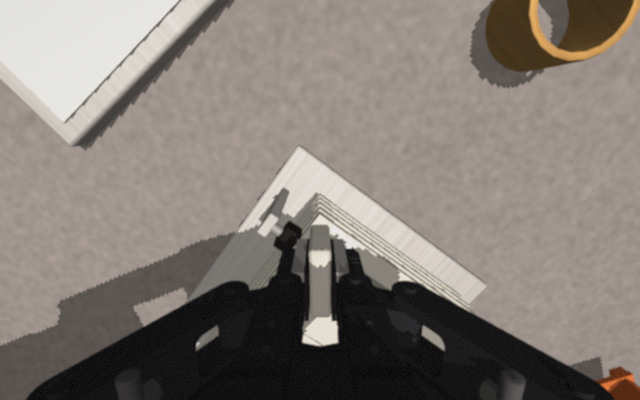

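View pics/scene3.png

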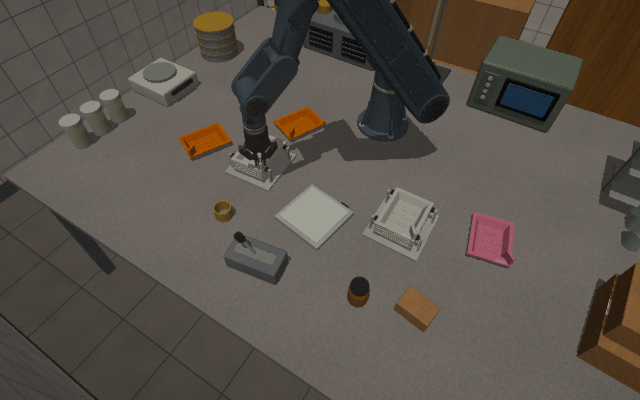

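Request:
move_arm(
  deltas=[
    [-0.001,0,-0.006,0,0],
    [-0.002,0,-0.012,0,0],
    [-0.003,0,-0.018,0,0],
    [-0.005,0,-0.025,0,0],
    [-0.007,0,-0.031,0,0],
    [-0.008,0,-0.037,0,0],
    [-0.01,0,-0.043,0,0],
    [-0.012,0,-0.05,0,0],
  ],
)

```text
t: 5.68
tcp_pos: [0.5111, -0.2301, 0.1152]
tool_rot: [0.937, 0.349, 0.0, 0.0]
force: [0.2, -0.3, -1.1]
finger_gap: 0.11
```

```bash
python3 snap.py 4 wrist scene
```

```text
5.6833 [ 0.5111 -0.2301  0.1152] -49.14 [ 0.17 -0.27 -1.11] [ 0.09 -0.07  0.05] 0.11 [-0.62  0.62  1.7  -0.    0.82  0.24]
```

View pics/wrist4.png

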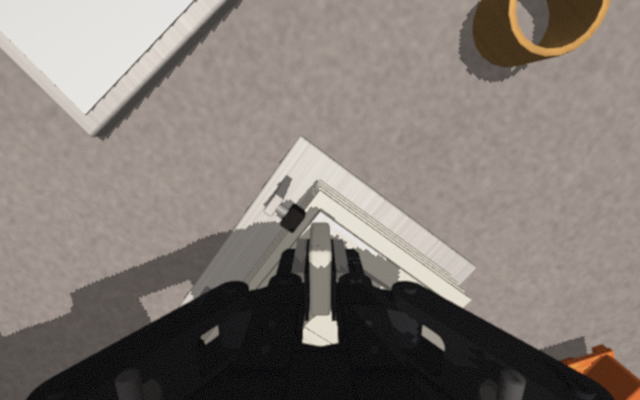

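```bash
python3 - <<'E'
import cv2,numpy as np
s=[cv2.resize(cv2.imread(f"pics/scene{i}.png")[120:200,215:305],(400,360),interpolation=3) for i in(3,4)]
cv2.imwrite("pics/c4.png",np.hstack(s))
E
```

```text
(no output)
```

View pics/c4.png

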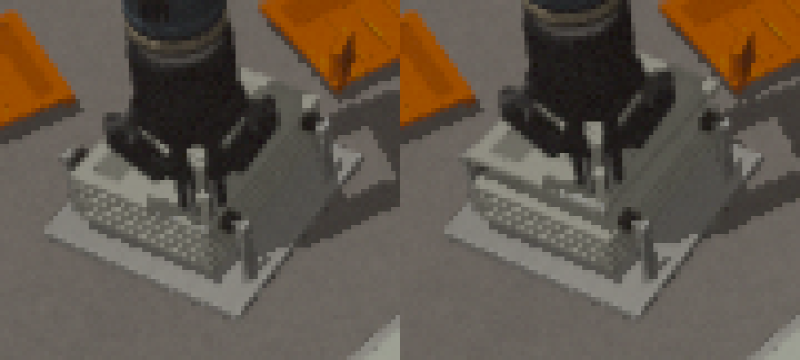

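```bash
cat > rim.py <<'E'
from h import *
import sys
# sample heights at expected rim points (cover frame) using scene+wrist clouds
tag=sys.argv[1]
for n in sys.argv[2:]:
    a=load(f"{n}{tag}.npz");P=cloud(*a);x,y,z=np.moveaxis(P,-1,0)
    R=(x>.33)&(x<.57)&(y<-.18)&(y>-.39)&(a[0].min(-1)>70)
    c,s=np.cos(np.radians(4.1)),np.sin(np.radians(4.1))
    X=(x-.449)*c+(y+.285)*s;Y=-(x-.449)*s+(y+.285)*c
    for nm,X0,Y0 in(("-x-y",-75,-55),("-x+y",-75,55),("+x-y",75,-55),("-x",-78,0),("-y",0,-60),("+x",78,0),("+y",0,60)):
        m=R&(abs(X*1e3-X0)<9)&(abs(Y*1e3-Y0)<9)
        q=z[m&(z>.06)]; print(n,nm,len(q),(np.percentile(q,[50,90])*1e3).round(1) if len(q) else '')
E
python3 rim.py 3 scene; python3 rim.py 4 scene; python3 rim.py 4 wrist
```

```text
scene -x-y 0 
scene -x+y 16 [76.1 78.8]
scene +x-y 22 [76.2 78.4]
scene -x 15 [74.3 77.4]
scene -y 0 
scene +x 19 [75.8 79.3]
scene +y 12 [76.8 78. ]
scene -x-y 0 
scene -x+y 22 [88.  91.2]
scene +x-y 39 [89.7 95. ]
scene -x 11 [88.9 90.3]
scene -y 2 [81.3 84.2]
scene +x 32 [68.3 96. ]
scene +y 29 [67.9 94.1]
wrist -x-y 0 
wrist -x+y 0 
wrist +x-y 207 [63.5 64.2]
wrist -x 0 
wrist -y 0 
wrist +x 743 [64.5 92.9]
wrist +y 68 [63.5 64.5]
```

```bash
python3 snap.py 4b top; python3 - <<'E'
from h import *
for n in("scene4","top4b"):
    a=load(n+".npz");P=cloud(*a);x,y,z=np.moveaxis(P,-1,0)
    c,s=np.cos(np.radians(4.1)),np.sin(np.radians(4.1))
    X=((x-.449)*c+(y+.285)*s)*1e3;Y=(-(x-.449)*s+(y+.285)*c)*1e3
    m=(abs(X)<95)&(abs(Y)<75)&(z>.05)&(z<.11)&(a[0].min(-1)>60)
    m&=(abs(X)>70)|(abs(Y)>50)
    o=np.c_[X[m],Y[m],z[m]*1e3,a[0][m].min(-1)];o=o[np.lexsort((o[:,1],o[:,0]))]
    print(n,len(o))
    o=o[(o[:,0]<-55)|(o[:,1]<-50)]
    print(o.round(0).astype(int).tolist())
im=cv2.imread("pics/top4b.png");cv2.imwrite("pics/c4b.png",cv2.resize(im[165:255,360:450],(540,540),interpolation=3))
E
```

```text
5.7833 [ 0.5113 -0.2303  0.1153] -49.14 [-1.1  -0.01 -1.62] [ 0.03 -0.01  0.05] 0.109 [-0.62  0.62  1.7  -0.    0.81  0.24]
scene4 666
[[-90, 13, 82, 88], [-89, 18, 86, 83], [-88, 53, 87, 117], [-87, 2, 85, 126], [-87, 41, 88, 85], [-86, 50, 87, 80], [-86, 29, 88, 83], [-85, 8, 89, 118], [-85, -5, 89, 120], [-85, 59, 88, 127], [-84, 64, 90, 98], [-84, 21, 87, 76], [-84, -13, 86, 81], [-84, 63, 65, 81], [-83, 39, 89, 82], [-83, -9, 89, 123], [-83, 59, 64, 82], [-83, 65, 87, 75], [-83, 9, 87, 129], [-82, -4, 87, 128], [-82, 27, 90, 78], [-82, 55, 62, 80], [-82, 36, 90, 80], [-81, 40, 87, 77], [-81, 2, 90, 128], [-81, -7, 87, 107], [-81, 6, 87, 132], [-81, 58, 90, 129], [-80, 45, 90, 78], [-80, 32, 89, 76], [-80, 16, 92, 125], [-80, 65, 64, 72], [-80, 50, 92, 79], [-79, 63, 89, 110], [-79, 55, 90, 123], [-78, 25, 88, 64], [-78, 16, 89, 83], [-78, 21, 91, 72], [-78, 30, 90, 76], [-77, 39, 90, 79], [-77, 56, 87, 129], [-77, 64, 81, 74], [-77, 52, 91, 75], [-77, 47, 89, 77], [-77, 63, 66, 68], [-77, 0, 88, 127], [-76, 13, 89, 92], [-76, 5, 90, 130], [-76, 55, 68, 75], [-75, 31, 88, 77], [-
[... 7869 characters left out ...]
9], [30, -62, 92, 178], [30, -65, 89, 178], [30, -58, 94, 178], [31, -56, 89, 178], [32, -54, 83, 130], [32, -52, 81, 100], [33, -66, 89, 176], [34, -63, 87, 178], [34, -60, 89, 178], [34, -56, 90, 179], [34, -53, 89, 130], [36, -66, 88, 164], [36, -56, 93, 178], [37, -60, 89, 178], [37, -53, 91, 130], [37, -65, 80, 175], [39, -55, 97, 178], [39, -67, 88, 172], [39, -60, 92, 178], [40, -64, 85, 177], [42, -63, 94, 178], [42, -67, 89, 174], [43, -60, 91, 178], [43, -57, 91, 159], [45, -67, 89, 155], [46, -60, 92, 179], [46, -65, 85, 173], [49, -61, 89, 159], [50, -66, 80, 167], [51, -64, 94, 165], [55, -65, 90, 142], [56, -71, 76, 76], [59, -75, 75, 96], [60, -72, 75, 78], [62, -75, 76, 131]]
```

View pics/c4b.png

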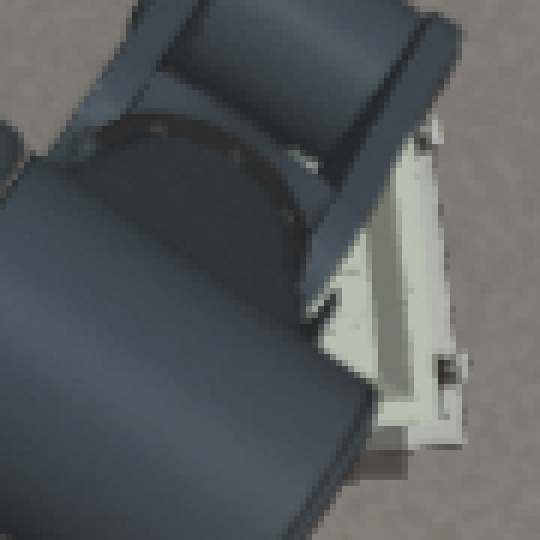

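The picture shows the cover lifted, but the heel corner is also about 11 mm up. The grip's friction dragged it up once the rubber pads let go. I'll set the cover back down and regrip the fin with a small overlap so it can pivot.

Request:
move_arm(
  deltas=[
    [0.001,0,0.007,0,0],
    [0.003,0,0.015,0,0],
    [0.005,0,0.023,0,0],
    [0.007,0,0.031,0,0],
    [0.009,0,0.038,0,0],
    [0.011,0,0.044,0,0],
    [0.012,0,0.05,0,0],
    [0.012,0,0.05,0,0],
  ],
  force=20,
)

```text
t: 6.5
tcp_pos: [0.5156, -0.2273, 0.0955]
tool_rot: [0.937, 0.349, 0.0, 0.001]
force: [-1.9, -0.3, 10.1]
finger_gap: 0.11
```

```bash
python3 snap.py 5 scene; python3 - <<'E'
from h import *
a=load("scene5.npz");P=cloud(*a);x,y,z=np.moveaxis(P,-1,0)
c,s=np.cos(np.radians(4.1)),np.sin(np.radians(4.1))
X=((x-.449)*c+(y+.285)*s)*1e3;Y=(-(x-.449)*s+(y+.285)*c)*1e3
for r in((-90,-72,-20,20),(-90,-72,40,65),(40,85,-68,-50)):
    m=(X>r[0])&(X<r[1])&(Y>r[2])&(Y<r[3])&(z>.06)&(z<.11);print(r,m.sum(),(z[m].mean()*1e3).round(1),np.percentile(z[m]*1e3,[20,50,80]).round(1))
E
```

```text
6.5 [ 0.5156 -0.2273  0.0955] -49.09 [-1.87 -0.31 10.06] [-0.34  0.4  -0.06] 0.11 [-0.61  0.66  1.71 -0.    0.78  0.24]
(-90, -72, -20, 20) 25 80.9 [79.7 81.4 83. ]
(-90, -72, 40, 65) 24 77.6 [76.9 78.9 80.9]
(40, 85, -68, -50) 59 76.3 [72.1 78.  80.2]
```

Request:
move_arm(
  deltas=[
    [0,0,0,0,20],
    [0,0,0,0,35],
    [0,0,0,0,40],
    [0.01,0,-0.01,0,40],
    [0.025,0,-0.015,0,40],
    [0.04,0,-0.015,0,40],
    [0.045,0,-0.015,0,40],
    [0.045,0,-0.015,0,40],
  ],
)

```text
t: 7.22
tcp_pos: [0.5291, -0.2141, 0.1003]
tool_rot: [0.937, 0.35, 0.0, 0.0]
force: [-0.4, 0.0, 0.1]
finger_gap: 0.399
```

```bash
python3 snap.py 6 scene wrist; cat > reg.py <<'E'
from h import *
import sys
for t in sys.argv[1:]:
    a=load(f"scene{t}.npz");P=cloud(*a);x,y,z=np.moveaxis(P,-1,0)
    c,s=np.cos(np.radians(4.1)),np.sin(np.radians(4.1))
    X=((x-.449)*c+(y+.285)*s)*1e3;Y=(-(x-.449)*s+(y+.285)*c)*1e3
    for r in((-92,-70,-70,-25),(-90,-72,-20,20),(-90,-72,40,65),(40,85,-68,-50)):
        m=(X>r[0])&(X<r[1])&(Y>r[2])&(Y<r[3])&(z>.06)&(z<.13);print(t,r,m.sum(),np.percentile(z[m]*1e3,[20,50,80]).round(1) if m.any() else'')
E
python3 reg.py 0 2 3 6
python3 - <<'E'
import cv2,numpy as np
s=[cv2.resize(cv2.imread(f"pics/scene{i}.png")[120:200,215:305],(400,360),interpolation=3) for i in(2,6)]
cv2.imwrite("pics/c6.png",np.hstack(s))
E
```

```text
7.2167 [ 0.5291 -0.2141  0.1003] -49.03 [-0.4   0.04  0.07] [-0.04  0.01 -0.01] 0.399 [-0.58  0.65  1.69  0.    0.8   0.28]
0 (-92, -70, -70, -25) 30 [72.9 74.8 76.3]
0 (-90, -72, -20, 20) 26 [72.6 75.2 76.9]
0 (-90, -72, 40, 65) 20 [70.7 74.2 76.6]
0 (40, 85, -68, -50) 54 [71.4 74.8 76.9]
2 (-92, -70, -70, -25) 0 
2 (-90, -72, -20, 20) 18 [72.8 73.7 74.9]
2 (-90, -72, 40, 65) 20 [71.3 74.3 75.5]
2 (40, 85, -68, -50) 41 [72.  74.1 76.6]
3 (-92, -70, -70, -25) 0 
3 (-90, -72, -20, 20) 23 [73.4 74.8 76.3]
3 (-90, -72, 40, 65) 18 [72.2 74.7 78.1]
3 (40, 85, -68, -50) 45 [72.5 75.9 77.1]
6 (-92, -70, -70, -25) 0 
6 (-90, -72, -20, 20) 22 [79.9 81.4 82.6]
6 (-90, -72, 40, 65) 21 [75.2 79.4 81.3]
6 (40, 85, -68, -50) 45 [69.4 79.  80.3]
```

View pics/c6.png

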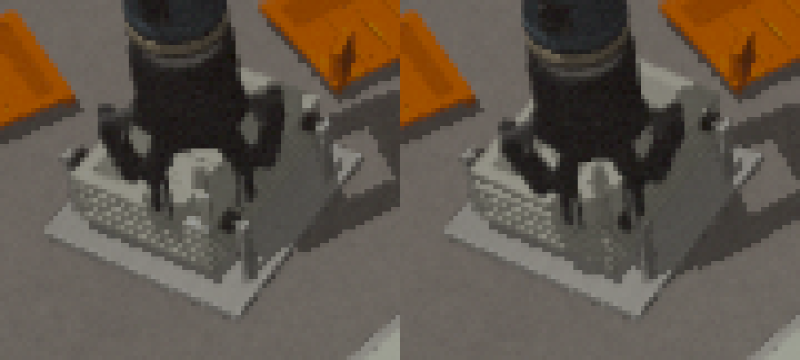

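View pics/wrist6.png

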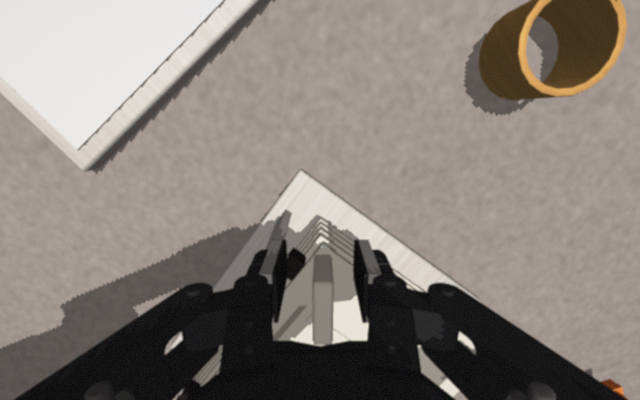

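The heel side now rests about 7 mm high, on top of its rubber pads. I'll press that rim down lightly with the shut fingertips to reseat it, then peel again.

Request:
move_arm(
  deltas=[
    [0,0,-0.05,0,40],
    [0,0,-0.12,0,20],
    [-0.03,0,-0.15,0,0],
    [-0.12,-0.01,-0.15,0,0],
    [-0.22,-0.02,-0.15,0,0],
    [-0.32,-0.03,-0.15,0,0],
    [-0.42,-0.04,-0.15,0,0],
    [-0.49,-0.04,-0.15,0,0],
  ],
)

```text
t: 7.98
tcp_pos: [0.3662, -0.3319, 0.1602]
tool_rot: [0.937, 0.349, -0.001, -0.001]
force: [0.3, -0.7, -0.5]
finger_gap: -0.001
```

Request:
move_arm(
  deltas=[
    [0,0,0.03,0,0],
    [0,0,0.07,0,0],
    [0,0,0.1,0,0],
    [0,0,0.12,0,0],
    [0,0,0.135,0,0],
    [0,0,0.145,0,0],
    [0,0,0.15,0,0],
    [0,0,0.15,0,0],
  ],
)

```text
t: 8.65
tcp_pos: [0.3699, -0.3309, 0.1002]
tool_rot: [0.937, 0.35, -0.0, -0.0]
force: [0.2, 0.7, 0.7]
finger_gap: 0.002
```

```bash
python3 snap.py 7 scene wrist; python3 reg.py 7
```

```text
8.65 [ 0.3699 -0.3309  0.1002] -49.08 [0.18 0.69 0.66] [ 0.02 -0.01  0.01] 0.002 [-0.96  0.59  1.87 -0.    0.68 -0.1 ]
7 (-92, -70, -70, -25) 85 [ 81.9  97.9 118.1]
7 (-90, -72, -20, 20) 32 [78.5 81.3 83.2]
7 (-90, -72, 40, 65) 20 [74.  79.6 81.1]
7 (40, 85, -68, -50) 63 [69.  77.7 79.9]
```

View pics/wrist7.png

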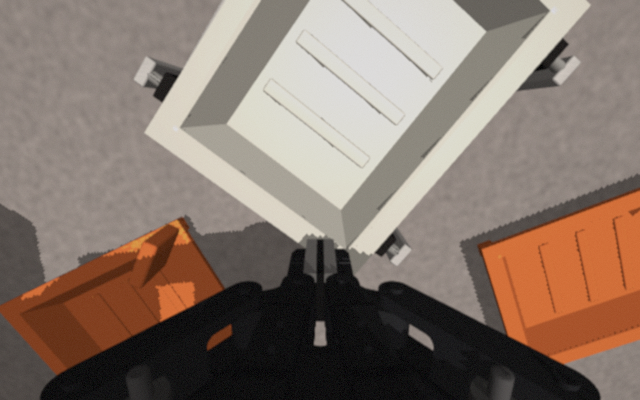

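Request:
move_arm(
  deltas=[
    [0,0,0.005,0,0],
    [0,0,0.01,0,0],
    [0,0,0.015,0,0],
    [0,0,0.02,0,0],
    [0,0,0.024,0,0],
    [0,0,0.028,0,0],
    [0,0,0.03,0,0],
    [0,0,0.03,0,0],
  ],
)

```text
t: 9.42
tcp_pos: [0.3698, -0.3311, 0.0888]
tool_rot: [0.937, 0.349, -0.0, 0.0]
force: [-0.6, 1.1, 8.6]
finger_gap: 0.001
```

```bash
python3 snap.py 8 scene ; python3 reg.py 8
```

```text
9.4167 [ 0.3698 -0.3311  0.0888] -49.09 [-0.57  1.06  8.63] [0.15 0.16 0.05] 0.001 [-0.96  0.61  1.88 -0.    0.65 -0.1 ]
8 (-92, -70, -70, -25) 74 [ 76.   96.2 114.5]
8 (-90, -72, -20, 20) 29 [75.8 77.7 79.3]
8 (-90, -72, 40, 65) 20 [72.6 77.4 79.7]
8 (40, 85, -68, -50) 67 [75.8 83.4 86.5]
```

Request:
move_arm(
  deltas=[
    [0,0,0.005,0,0],
    [0,0,0.007,0,0],
    [0,0,0.007,0,0],
    [0,0,-0.02,0,0],
    [0,0,-0.06,0,0],
    [0.06,0.01,-0.07,0,0],
    [0.14,0.03,-0.07,0,0],
    [0.18,0.04,-0.07,0,0],
  ],
)

```text
t: 10.13
tcp_pos: [0.4369, -0.2954, 0.1169]
tool_rot: [0.937, 0.349, 0.001, 0.001]
force: [0.0, -1.0, 0.2]
finger_gap: -0.001
```

```bash
python3 snap.py 9 scene wrist; python3 reg.py 9
```

```text
10.1333 [ 0.4369 -0.2954  0.1169] -49.12 [ 0.05 -0.97  0.22] [ 0.01  0.02 -0.04] -0.001 [-0.81  0.59  1.79  0.    0.76  0.05]
9 (-92, -70, -70, -25) 13 [74.3 78.3 79.7]
9 (-90, -72, -20, 20) 35 [74.5 77.9 80.7]
9 (-90, -72, 40, 65) 26 [74.1 78.  79.7]
9 (40, 85, -68, -50) 48 [74.7 78.7 81. ]
```

View pics/wrist9.png

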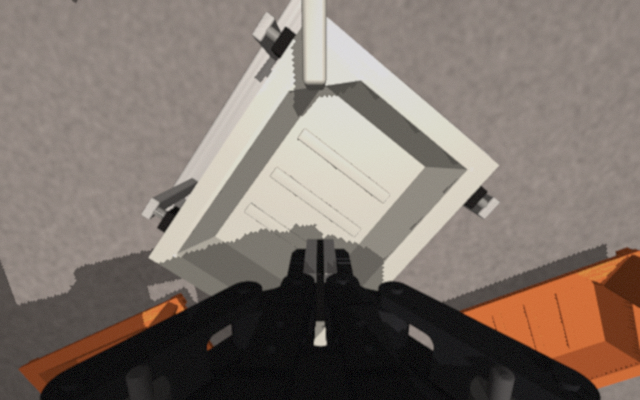

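Request:
move_arm(
  deltas=[
    [0,0,0.04,0,0],
    [0,0,0.08,0,0],
    [0,0,0.105,0,0],
    [0,0,0.115,0,0],
    [0,0,0.12,0,0],
    [0,0,0.125,0,0],
    [0,0,0.13,0,0],
    [0,0,0.13,0,0],
  ],
)

```text
t: 10.9
tcp_pos: [0.4342, -0.2953, 0.0666]
tool_rot: [0.937, 0.349, -0.0, -0.0]
force: [-3.0, 4.3, 14.8]
finger_gap: 0.001
```

```bash
python3 snap.py 10 scene; python3 reg.py 10
```

```text
10.9 [ 0.4342 -0.2953  0.0666] -49.11 [-3.    4.34 14.83] [ 0.7   0.38 -0.01] 0.001 [-0.81  0.68  1.82  0.    0.65  0.05]
10 (-92, -70, -70, -25) 1 [74. 74. 74.]
10 (-90, -72, -20, 20) 14 [74.3 76.7 78.1]
10 (-90, -72, 40, 65) 23 [74.9 77.4 79.4]
10 (40, 85, -68, -50) 55 [72.9 78.1 80.7]
```

Request:
move_arm(
  deltas=[
    [0,0,0.002,0,0],
    [0,0,0.004,0,0],
    [0,0,0.006,0,0],
    [0,0,0.008,0,0],
    [0,0,0.009,0,0],
    [0,0,0.009,0,0],
    [0,0,0.009,0,0],
    [0,0,0.009,0,0],
  ],
)

```text
t: 11.62
tcp_pos: [0.4346, -0.2958, 0.0649]
tool_rot: [0.937, 0.349, 0.0, 0.001]
force: [-5.1, 5.4, 29.2]
finger_gap: 0.006
```

```bash
python3 snap.py 11 scene; python3 reg.py 11
```

```text
11.6167 [ 0.4346 -0.2958  0.0649] -49.1 [-5.09  5.36 29.25] [ 1.03  0.67 -0.03] 0.006 [-0.81  0.68  1.82  0.    0.64  0.05]
11 (-92, -70, -70, -25) 2 [70.9 71.9 73. ]
11 (-90, -72, -20, 20) 12 [74.2 75.9 78.7]
11 (-90, -72, 40, 65) 24 [72.5 77.5 79.3]
11 (40, 85, -68, -50) 49 [70.6 74.7 76.3]
```

Request:
move_arm(
  deltas=[
    [0,0,-0.03,0,0],
    [0,0,-0.09,0,0],
    [0,0,-0.17,0,0],
    [0.02,0,-0.24,0,20],
    [0.08,0,-0.26,0,40],
    [0.16,0,-0.26,0,40],
    [0.24,0,-0.26,0,40],
    [0.29,0,-0.26,0,40],
  ],
)

```text
t: 12.33
tcp_pos: [0.5245, -0.2189, 0.1662]
tool_rot: [0.937, 0.35, 0.001, 0.001]
force: [-0.2, 0.2, 0.6]
finger_gap: 0.4
```

```bash
python3 snap.py 12 scene wrist; python3 reg.py 12; python3 - <<'E'
from h import *
a=load("wrist12.npz");P=cloud(*a);x,y,z=np.moveaxis(P,-1,0)
u,w=np.meshgrid(np.arange(640),np.arange(400))
m=(z>.1)&(z<.118)&(abs(u-320)<45)&(x>.45);Q=P[m];print(len(Q),np.median(Q,0),cv2.minAreaRect(Q[:,:2].astype(np.float32)*1000), u[m].min(),u[m].max(),w[m].min(),w[m].max())
E
```

```text
12.3333 [ 0.5245 -0.2189  0.1662] -49.08 [-0.16  0.21  0.57] [-0.07 -0.02 -0.02] 0.4 [-0.59  0.55  1.65  0.    0.94  0.26]
12 (-92, -70, -70, -25) 0 
12 (-90, -72, -20, 20) 12 [71.3 75.8 78.3]
12 (-90, -72, 40, 65) 17 [76.8 77.7 80.1]
12 (40, 85, -68, -50) 41 [72.9 74.5 77.1]
758 [ 0.51423794 -0.2241609   0.11109636] ((512.2650146484375, -225.5372772216797), (33.93574142456055, 10.11487102508545), 42.35408401489258) 307 322 221 272
```

View pics/wrist12.png

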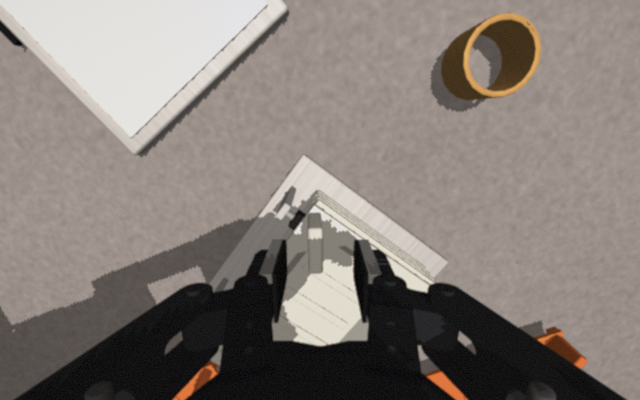

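Request:
move_arm(
  deltas=[
    [0.005,-0.004,0.02,-0.02,40],
    [0.008,-0.008,0.05,-0.05,40],
    [0.008,-0.008,0.09,-0.05,40],
    [0.008,-0.008,0.12,-0.05,40],
    [0.008,-0.008,0.145,-0.05,40],
    [0.008,-0.008,0.158,-0.05,40],
    [0.008,-0.008,0.163,-0.05,40],
    [0.008,-0.008,0.163,-0.05,40],
  ],
)

```text
t: 13.1
tcp_pos: [0.5223, -0.2158, 0.0991]
tool_rot: [0.933, 0.361, -0.0, -0.0]
force: [-0.2, -0.4, 0.1]
finger_gap: 0.403
```

```bash
python3 snap.py 13 wrist
```

```text
13.1 [ 0.5223 -0.2158  0.0991] -47.71 [-0.19 -0.41  0.06] [-0.01  0.02  0.06] 0.403 [-0.59  0.65  1.7  -0.    0.79  0.24]
```

View pics/wrist13.png

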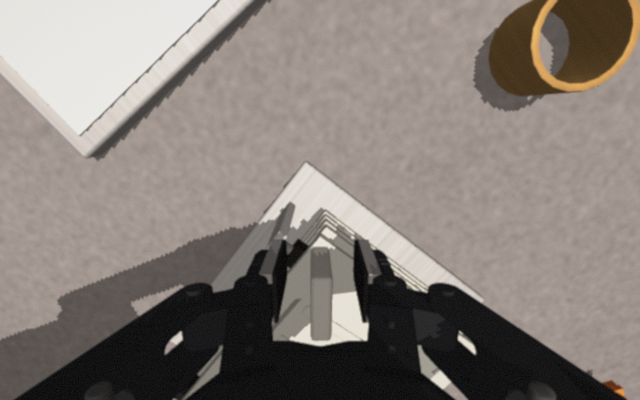

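Request:
move_arm(
  deltas=[
    [0.005,0,-0.005,0,40],
    [0.01,0,-0.005,0,30],
    [0.01,0,-0.005,0,10],
    [0.01,0,-0.005,0,0],
    [0.01,0,-0.005,0,0],
    [0.01,0,-0.005,0,0],
    [0.01,0,-0.005,0,0],
    [0.01,0,-0.005,0,0],
  ],
  force=20,
)

```text
t: 13.82
tcp_pos: [0.5263, -0.2128, 0.1022]
tool_rot: [0.933, 0.361, 0.001, 0.0]
force: [1.5, 1.4, 6.4]
finger_gap: 0.109
```

```bash
python3 snap.py 14 scene wrist; python3 reg.py 14
```

```text
13.8167 [ 0.5263 -0.2128  0.1022] -47.68 [1.52 1.36 6.41] [ 0.34 -0.02 -0.03] 0.109 [-0.58  0.65  1.69  0.    0.8   0.25]
14 (-92, -70, -70, -25) 0 
14 (-90, -72, -20, 20) 24 [74.7 77.7 78.8]
14 (-90, -72, 40, 65) 26 [76.3 78.3 79.8]
14 (40, 85, -68, -50) 43 [71.9 75.5 77.3]
```

View pics/wrist14.png

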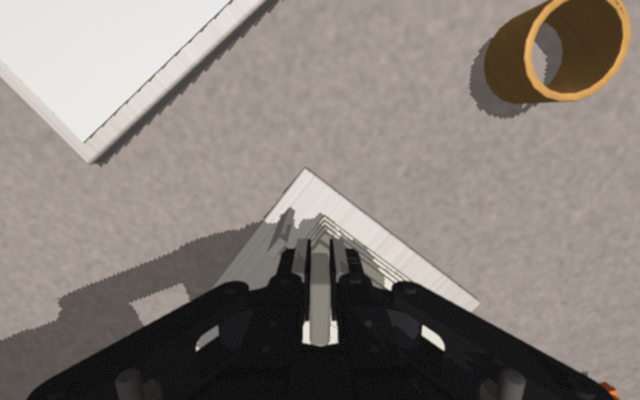

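Request:
move_arm(
  deltas=[
    [-0.004,0,-0.006,0,0],
    [-0.007,0,-0.012,0,0],
    [-0.01,0,-0.018,0,0],
    [-0.012,0,-0.025,0,0],
    [-0.014,0,-0.031,0,0],
    [-0.016,0,-0.037,0,0],
    [-0.018,0,-0.043,0,0],
    [-0.02,0,-0.05,0,0],
  ],
)

```text
t: 14.58
tcp_pos: [0.5202, -0.2171, 0.1213]
tool_rot: [0.933, 0.361, 0.001, -0.001]
force: [4.2, 4.2, -1.6]
finger_gap: 0.106
```

```bash
python3 snap.py 15 scene top; python3 reg.py 15; cat > regt.py <<'E'
from h import *
import sys
for t in sys.argv[1:]:
    a=load(f"top{t}.npz");P=cloud(*a);x,y,z=np.moveaxis(P,-1,0)
    c,s=np.cos(np.radians(4.1)),np.sin(np.radians(4.1))
    X=((x-.449)*c+(y+.285)*s)*1e3;Y=(-(x-.449)*s+(y+.285)*c)*1e3
    for r in((-86,-76,-65,-40),(-70,-40,-65,-56),(-40,-10,-65,-56),(-10,20,-65,-56),(20,50,-65,-56)):
        m=(X>r[0])&(X<r[1])&(Y>r[2])&(Y<r[3])&(z>.06)&(z<.13);print("top",t,r,m.sum(),np.percentile(z[m]*1e3,[20,50,80]).round(1) if m.any() else'')
E
python3 regt.py 0 4b 15
```

```text
14.5833 [ 0.5202 -0.2171  0.1213] -47.73 [ 4.15  4.17 -1.64] [ 0.7  -0.62  0.01] 0.106 [-0.59  0.61  1.69  0.    0.83  0.24]
15 (-92, -70, -70, -25) 0 
15 (-90, -72, -20, 20) 18 [77.9 81.5 83.3]
15 (-90, -72, 40, 65) 28 [76.1 81.8 84.4]
15 (40, 85, -68, -50) 57 [64.8 85.8 89.6]
top 0 (-86, -76, -65, -40) 28 [70.9 74.8 77.6]
top 0 (-70, -40, -65, -56) 27 [71.5 75.4 77. ]
top 0 (-40, -10, -65, -56) 25 [73.9 75.6 77.7]
top 0 (-10, 20, -65, -56) 30 [69.8 75.2 77.1]
top 0 (20, 50, -65, -56) 25 [71.2 74.3 77.7]
top 4b (-86, -76, -65, -40) 27 [83.9 85.8 87.6]
top 4b (-70, -40, -65, -56) 30 [83.4 86.2 88. ]
top 4b (-40, -10, -65, -56) 27 [84.5 87.7 90.6]
top 4b (-10, 20, -65, -56) 27 [86.3 88.6 91.6]
top 4b (20, 50, -65, -56) 25 [87.  89.5 92. ]
top 15 (-86, -76, -65, -40) 26 [72.3 73.8 77.5]
top 15 (-70, -40, -65, -56) 19 [74.9 76.7 81.1]
top 15 (-40, -10, -65, -56) 23 [76.2 79.1 82.2]
top 15 (-10, 20, -65, -56) 27 [80.4 83.  85.2]
top 15 (20, 50, -65, -56) 27 [82.8 85.4 88. ]
```

The heel corner is now at 74 mm, so it is staying down while the fin corner rises. I'll continue the peel.

Request:
move_arm(
  deltas=[
    [-0.002,0,-0.006,0,0],
    [-0.005,0,-0.012,0,0],
    [-0.007,0,-0.018,0,0],
    [-0.01,0,-0.025,0,0],
    [-0.012,0,-0.031,0,0],
    [-0.015,0,-0.037,0,0],
    [-0.018,0,-0.043,0,0],
    [-0.02,0,-0.05,0,0],
  ],
)

```text
t: 15.35
tcp_pos: [0.5136, -0.2231, 0.1414]
tool_rot: [0.933, 0.361, -0.0, -0.001]
force: [2.4, 1.8, -0.7]
finger_gap: 0.11
```

```bash
python3 snap.py 16 scene top; python3 regt.py 16
```

```text
15.35 [ 0.5136 -0.2231  0.1414] -47.69 [ 2.43  1.83 -0.67] [ 0.53 -0.46 -0.12] 0.11 [-0.61  0.58  1.69  0.    0.87  0.22]
top 16 (-86, -76, -65, -40) 26 [73.4 76.2 78.5]
top 16 (-70, -40, -65, -56) 25 [74.5 78.  82.6]
top 16 (-40, -10, -65, -56) 26 [82.6 85.2 87.1]
top 16 (-10, 20, -65, -56) 28 [86.4 89.2 92.8]
top 16 (20, 50, -65, -56) 29 [93.1 94.8 97.1]
```

Request:
move_arm(
  deltas=[
    [-0.003,0,-0.006,0,0],
    [-0.006,0,-0.012,0,0],
    [-0.009,0,-0.018,0,0],
    [-0.013,0,-0.025,0,0],
    [-0.016,0,-0.031,0,0],
    [-0.019,0,-0.037,0,0],
    [-0.023,0,-0.043,0,0],
    [-0.027,0,-0.05,0,0],
  ],
)

```text
t: 16.12
tcp_pos: [0.5054, -0.2314, 0.1617]
tool_rot: [0.932, 0.361, -0.001, 0.0]
force: [0.4, 0.6, -1.2]
finger_gap: 0.108
```

```bash
python3 snap.py 17 scene top wrist; python3 regt.py 17
python3 - <<'E'
import cv2,numpy as np
s=[cv2.resize(cv2.imread(f"pics/{i}17.png")[r[0]:r[1],r[2]:r[3]],(400,360),interpolation=3) for i,r in(("scene",(120,200,215,305)),("top",(165,255,350,450)))]
cv2.imwrite("pics/c17.png",np.hstack(s))
E
```

```text
16.1167 [ 0.5054 -0.2314  0.1617] -47.64 [ 0.43  0.63 -1.22] [ 0.03 -0.12 -0.01] 0.108 [-0.63  0.54  1.68 -0.    0.91  0.2 ]
top 17 (-86, -76, -65, -40) 27 [81.9 86.2 88.4]
top 17 (-70, -40, -65, -56) 31 [87.7 91.5 93.8]
top 17 (-40, -10, -65, -56) 31 [ 94.2  97.9 101.7]
top 17 (-10, 20, -65, -56) 31 [ 99.7 104.7 108. ]
top 17 (20, 50, -65, -56) 14 [105.3 109.2 112.7]
```

View pics/c17.png

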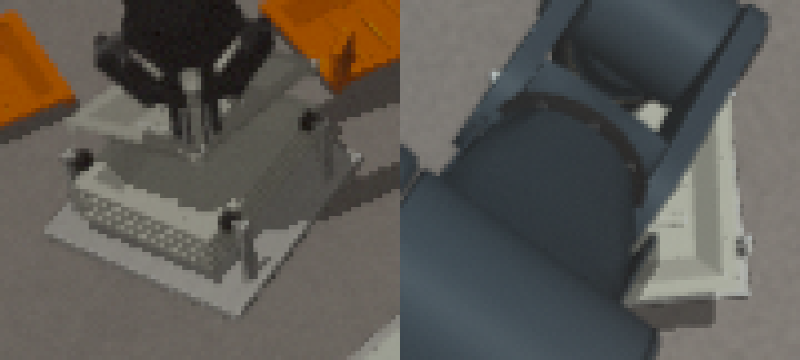

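View pics/wrist17.png

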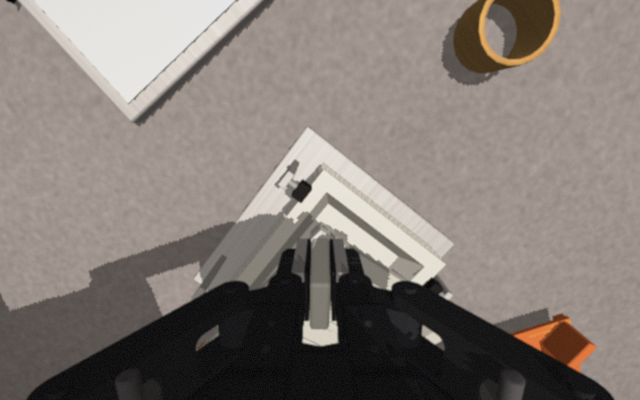

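Peel result: the fin corner rose about 45–50 mm with the heel down. Then the last rubber pad let go and the cover came free, tilted about 13°. I'll grip firmly, lift clear and level it by touching its floor flat on bare bench, without letting go.

Request:
move_arm(
  deltas=[
    [0,0,0,0,0],
    [0,0,0,0,0],
    [0,0,-0.03,0,0],
    [0,0,-0.08,0,0],
    [0,0,-0.13,0,0],
    [0,0,-0.16,0,0],
    [0.01,-0.02,-0.18,0,0],
    [0.02,-0.05,-0.18,0,0],
  ],
  force=120,
)

```text
t: 16.93
tcp_pos: [0.4995, -0.2112, 0.2351]
tool_rot: [0.933, 0.361, 0.001, 0.002]
force: [0.2, 0.5, -0.9]
finger_gap: 0.076
```

```bash
python3 snap.py 18 scene; python3 -c "
from h import *
from station import manip
s=manip.sense();print(delta(s['tcp_pos'],yaw(s['tool_rot'])[0],(.405,.045,.19),-47.7))
im=cv2.imread('pics/scene18.png');cv2.imwrite('pics/c18.png',cv2.resize(im[60:260,150:420],None,fx=2.9,fy=2.9))"
```

```text
16.9333 [ 0.4995 -0.2112  0.2351] -47.71 [ 0.18  0.51 -0.9 ] [ 0.05 -0.04 -0.05] 0.076 [-0.61  0.42  1.65  0.    1.06  0.23]
[ 0.25570091 -0.61967836  0.10882143  0.00185189]
```

View pics/c18.png

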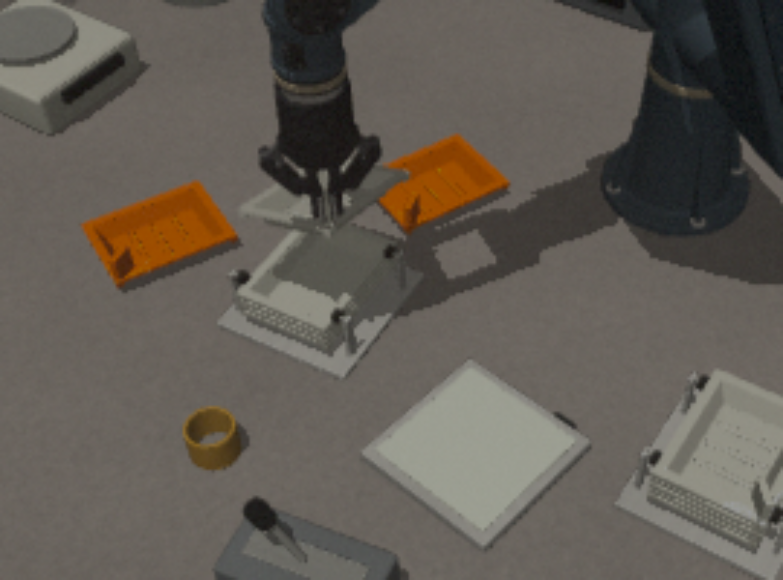

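Request:
move_arm(
  deltas=[
    [0.02,-0.04,0,0,0],
    [0.05,-0.11,0,0,0],
    [0.09,-0.2,0,0,0],
    [0.13,-0.3,0,0,0],
    [0.17,-0.4,0,0,0],
    [0.21,-0.5,0.02,0,0],
    [0.24,-0.58,0.05,0,0],
    [0.25,-0.62,0.1,0,0],
  ],
)

```text
t: 17.65
tcp_pos: [0.4012, 0.0442, 0.1932]
tool_rot: [0.932, 0.362, -0.001, -0.001]
force: [-0.0, -0.2, -1.5]
finger_gap: 0.074
```

Request:
move_arm(
  deltas=[
    [0,0,0.03,0,0],
    [0,0,0.06,0,0],
    [0,0,0.09,0,0],
    [0,0,0.11,0,0],
    [0,0,0.125,0,0],
    [0,0,0.13,0,0],
    [0,0,0.13,0,0],
    [0,0,0.13,0,0],
  ],
)

```text
t: 18.32
tcp_pos: [0.4054, 0.04, 0.1416]
tool_rot: [0.933, 0.361, 0.0, 0.0]
force: [1.1, 0.1, -1.1]
finger_gap: 0.073
```

```bash
python3 snap.py 19 scene top wrist
```

```text
18.3167 [0.4054 0.04   0.1416] -47.68 [ 1.13  0.13 -1.11] [ 0.   -0.11 -0.  ] 0.073 [-0.18  0.43  2.06  0.    0.65  0.65]
```

View pics/top19.png

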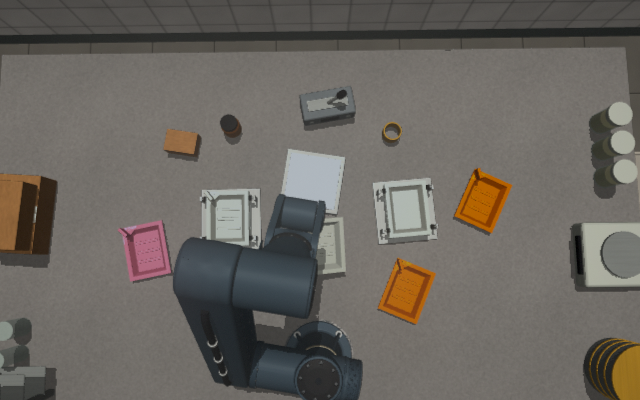

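View pics/scene19.png

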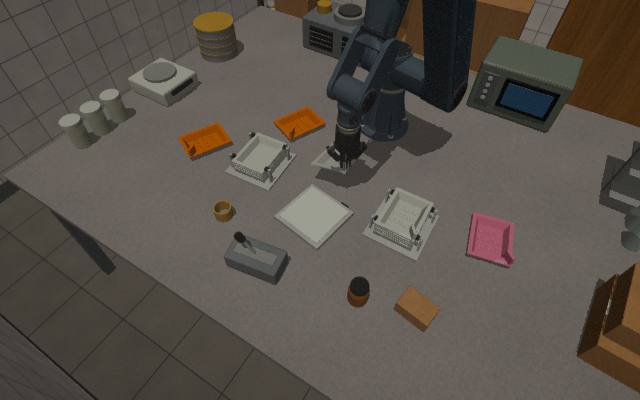

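Request:
move_arm(
  deltas=[
    [0,0,0.03,0,0],
    [0,0,0.06,0,0],
    [0,0,0.09,0,0],
    [0,0,0.105,0,0],
    [0,0,0.115,0,0],
    [0,0,0.125,0,0],
    [0,0,0.135,0,0],
    [0,0,0.145,0,0],
  ],
)

```text
t: 19.13
tcp_pos: [0.4078, 0.0399, 0.0843]
tool_rot: [0.933, 0.361, 0.003, 0.001]
force: [5.1, 5.7, 10.0]
finger_gap: 0.073
```

Request:
move_arm(
  deltas=[
    [0,0,0.01,0,0],
    [0,0,0.02,0,0],
    [0,0,0.03,0,0],
    [0,0,0.04,0,0],
    [0,0,0.048,0,0],
    [0,0,0.055,0,0],
    [0,0,0.06,0,0],
    [0,0,0.06,0,0],
  ],
)

```text
t: 19.8
tcp_pos: [0.405, 0.0399, 0.0591]
tool_rot: [0.932, 0.362, -0.0, 0.0]
force: [1.7, 0.2, 0.9]
finger_gap: 0.072
```

```bash
python3 snap.py 20 scene wrist;python3 -c "
from h import *
im=cv2.imread('pics/scene20.png');cv2.imwrite('pics/c20.png',cv2.resize(im[110:210,280:420],None,fx=5,fy=5))"
```

```text
19.8 [0.405  0.0399 0.0591] -47.57 [1.74 0.19 0.91] [-0.41  0.06  0.21] 0.072 [-0.18  0.63  2.12 -0.    0.4   0.65]
```

View pics/c20.png

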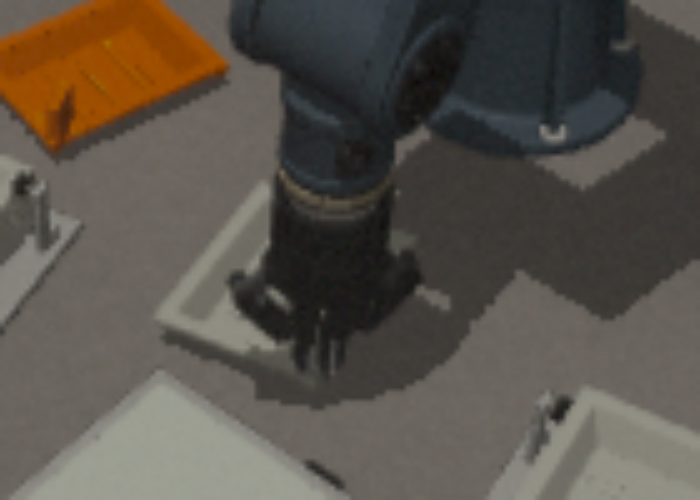

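View pics/wrist20.png

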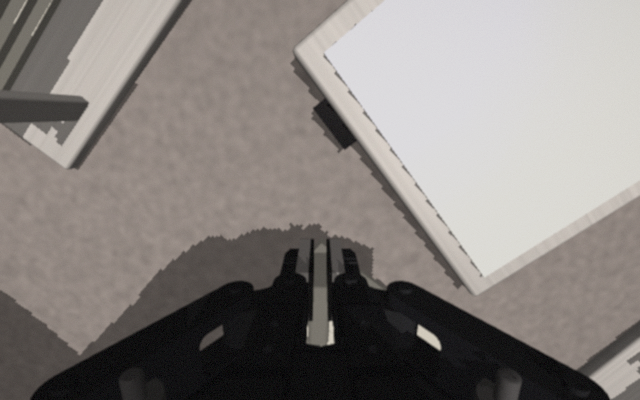

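Request:
move_arm(
  deltas=[
    [0,0,0.004,0,0],
    [0,0,0.008,0,0],
    [0,0,0.012,0,0],
    [0,0,0.016,0,0],
    [0,0,0.02,0,0],
    [0,0,0.02,0,0],
    [0,0,0.02,0,0],
    [0,0,0.02,0,0],
  ],
)

```text
t: 20.57
tcp_pos: [0.4058, 0.04, 0.0516]
tool_rot: [0.932, 0.361, 0.0, 0.0]
force: [3.4, 1.4, 4.2]
finger_gap: 0.07
```

```bash
python3 snap.py 21 scene; cat > tilt.py <<'E'
from h import *
import sys
# fit the cover's top rim plane from the scene cam: ransac on white pts in a region
from numpy.linalg import svd
def fit(n,lo,hi,box,thr=70):
    a=load(n+".npz");P=cloud(*a);x,y,z=np.moveaxis(P,-1,0);p=a[0].astype(int)
    m=(x>box[0])&(x<box[1])&(y>box[2])&(y<box[3])&(z>lo)&(z<hi)&(p.min(-1)>thr)
    Q=P[m];rng=np.random.default_rng(0);best=None
    for _ in range(3000):
        A=Q[rng.choice(len(Q),3,False)];nn=np.cross(A[1]-A[0],A[2]-A[0]);l=np.linalg.norm(nn)
        if l<1e-3:continue
        nn/=l
        if abs(nn[2])<.9:continue
        i=abs((Q-A[0])@nn)<.003
        if best is None or i.sum()>best.sum():best=i
    I=Q[best];c=I.mean(0);nn=svd(I-c)[2][2];nn*=np.sign(nn[2])
    print(n,len(Q),best.sum(),"c",c.round(4),"n",nn.round(3),"tilt",np.degrees(np.arccos(nn[2])).round(2));print(cv2.minAreaRect(I[:,:2].astype(np.float32)*1000))
if __name__=="__main__":
    fit(sys.argv[1],float(sys.argv[2]),float(sys.argv[3]),[float(v) for v in sys.argv[4:8]])
E
python3 tilt.py scene21 .004 .04 .2 .45 -.14 .08; python3 tilt.py scene20 .004 .04 .2 .45 -.14 .08
```

```text
20.5667 [0.4058 0.04   0.0516] -47.65 [3.36 1.45 4.16] [-0.37  0.1   0.22] 0.07 [-0.18  0.65  2.12 -0.    0.38  0.65]
scene21 451 208 c [ 0.3535 -0.0594  0.0263] n [-0.035 -0.002  0.999] tilt 2.01
((326.2986755371094, -31.651412963867188), (171.88473510742188, 129.7533416748047), 2.3987395763397217)
scene20 491 201 c [ 0.3563 -0.0593  0.0297] n [-0.056 -0.054  0.997] tilt 4.46
((328.3833923339844, -31.257797241210938), (171.78733825683594, 128.490478515625), 2.753211259841919)
```

Request:
move_arm(
  deltas=[
    [0,0,0.003,0,0],
    [0,0,0.006,0,0],
    [0,0,0.008,0,0],
    [0,0,0.01,0,0],
    [0,0,0.01,0,0],
    [0,0,0.01,0,0],
    [0,0,0.01,0,0],
    [0,0,0.01,0,0],
  ],
)

```text
t: 21.28
tcp_pos: [0.4029, 0.0408, 0.0476]
tool_rot: [0.933, 0.36, -0.002, -0.001]
force: [-1.4, 3.5, 8.5]
finger_gap: 0.073
```

```bash
python3 snap.py 22 scene; python3 tilt.py scene22 .004 .04 .2 .45 -.14 .08
```

```text
21.2833 [0.4029 0.0408 0.0476] -47.77 [-1.41  3.54  8.49] [-0.06  0.44 -0.3 ] 0.073 [-0.18  0.66  2.12  0.    0.37  0.66]
scene22 478 196 c [ 0.3519 -0.0624  0.0248] n [-0.009  0.     1.   ] tilt 0.54
((328.117919921875, -34.96692657470703), (169.7771453857422, 128.8330078125), 4.633447647094727)
```

Request:
move_arm(
  deltas=[
    [0,0,-0.01,0,0],
    [0,0,-0.03,0,0],
    [0,0,-0.06,0,0],
    [0,0,-0.1,0,0],
    [0,0,-0.15,0,0],
    [0,0,-0.2,0,0],
    [0,0,-0.24,0,0],
    [0,0,-0.26,0,0],
  ],
)

```text
t: 22.0
tcp_pos: [0.406, 0.0399, 0.1533]
tool_rot: [0.933, 0.361, 0.001, 0.001]
force: [0.5, -0.7, -1.8]
finger_gap: 0.069
```

```bash
python3 snap.py 23 scene; python3 tilt.py scene23 .08 .15 .2 .45 -.14 .08;python3 -c "
from h import *
from station import manip
s=manip.sense();print(delta(s['tcp_pos'],yaw(s['tool_rot'])[0],(.622,.083,.19),-47.7))"
```

```text
22.0 [0.406  0.0399 0.1533] -47.66 [ 0.51 -0.74 -1.78] [ 0.02 -0.1   0.01] 0.069 [-0.18  0.41  2.05 -0.    0.68  0.65]
scene23 572 241 c [ 0.3643 -0.0656  0.1225] n [-0.052 -0.058  0.997] tilt 4.47
((335.9969482421875, -38.145362854003906), (172.56466674804688, 128.57061767578125), 10.57502555847168)
[ 0.4709866   0.28323671 -0.09065357  0.0014273 ]
```

Lifting sprang it back to about 4.5° because the press had strained the grip. I'll touch down again, ease the grip to 20 N to release the strain without letting go, and re-tighten.

Request:
move_arm(
  deltas=[
    [0,0,0.04,0,0],
    [0,0,0.1,0,0],
    [0,0,0.16,0,0],
    [0,0,0.2,0,0],
    [0,0,0.225,0,0],
    [0,0,0.245,0,0],
    [0,0,0.256,0,0],
    [0,0,0.26,0,0],
  ],
)

```text
t: 22.72
tcp_pos: [0.4054, 0.0402, 0.0475]
tool_rot: [0.933, 0.361, 0.0, -0.0]
force: [-1.0, 4.0, 21.7]
finger_gap: 0.068
```

Request:
move_arm(
  deltas=[
    [0,0,0,0,0],
    [0,0,0,0,0],
    [0,0,0,0,0],
    [0,0,0,0,0],
    [0,0,0,0,0],
    [0,0,-0.002,0,0],
    [0,0,-0.002,0,0],
    [0,0,-0.002,0,0],
  ],
  force=20,
)

```text
t: 23.38
tcp_pos: [0.4052, 0.04, 0.0484]
tool_rot: [0.933, 0.361, -0.0, -0.0]
force: [-1.0, 0.9, 2.8]
finger_gap: 0.065
```

```bash
python3 snap.py 24 scene; python3 tilt.py scene24 .004 .04 .2 .45 -.14 .08
```

```text
23.3833 [0.4052 0.04   0.0484] -47.67 [-0.99  0.9   2.85] [-0.44  0.32  0.02] 0.065 [-0.18  0.65  2.12 -0.    0.37  0.65]
scene24 476 214 c [ 0.3646 -0.0671  0.0245] n [-0.014 -0.008  1.   ] tilt 0.9
((333.41845703125, -49.28941345214844), (174.3710479736328, 111.5592041015625), 11.131576538085938)
```

```bash
python3 snap.py 25 wrist; python3 -c "
from h import *
im=cv2.imread('pics/wrist25.png');jm=cv2.imread('pics/scene24.png')
cv2.imwrite('pics/c25.png',np.hstack([cv2.resize(im[200:400,220:420],(400,400)),cv2.resize(jm[120:200,300:380],(400,400),interpolation=3)]))"
```

```text
23.4333 [0.4052 0.04   0.0484] -47.67 [0.52 0.31 4.69] [-0.44  0.29  0.04] 0.073 [-0.18  0.65  2.12 -0.    0.37  0.65]
```

View pics/c25.png

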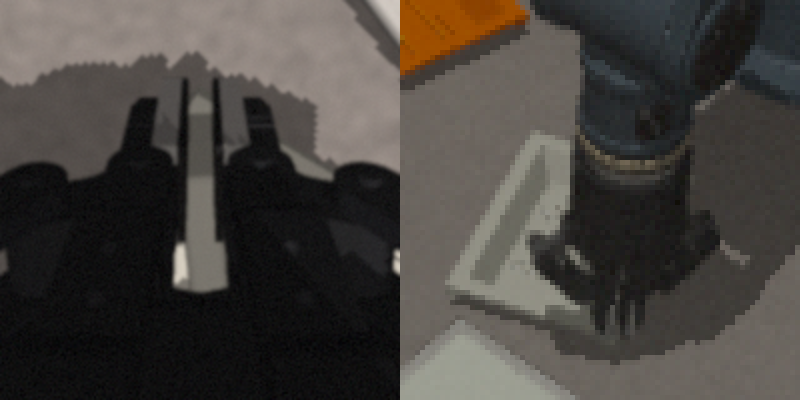

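Request:
move_arm(
  deltas=[
    [0,0,0,0,0],
    [0,0,0,0,0],
    [0,0,0,0,0],
    [0,0,0,0,0],
    [0,0,0,0,0],
    [0,0,-0.01,0,0],
    [0,0,-0.03,0,0],
    [0,0,-0.06,0,0],
  ],
  force=120,
)

```text
t: 24.15
tcp_pos: [0.4051, 0.0401, 0.0722]
tool_rot: [0.933, 0.361, -0.0, -0.0]
force: [0.5, -0.3, -1.4]
finger_gap: 0.069
```

Request:
move_arm(
  deltas=[
    [0,0,-0.02,0,0],
    [0,0,-0.05,0,0],
    [0,0,-0.09,0,0],
    [0,0,-0.13,0,0],
    [0,0,-0.17,0,0],
    [0,0,-0.2,0,0],
    [0,0,-0.22,0,0],
    [0,0,-0.22,0,0],
  ],
)

```text
t: 24.82
tcp_pos: [0.4063, 0.04, 0.1619]
tool_rot: [0.933, 0.361, 0.002, 0.001]
force: [-0.2, -0.5, -1.4]
finger_gap: 0.068
```

```bash
python3 snap.py 26 scene wrist; python3 tilt.py scene26 .08 .16 .2 .45 -.16 .08;python3 -c "
from h import *
from station import manip
im=cv2.imread('pics/wrist26.png');jm=cv2.imread('pics/scene26.png')
cv2.imwrite('pics/c26.png',np.hstack([cv2.resize(im[200:400,220:420],(400,400)),cv2.resize(jm[90:190,300:400],(400,400),interpolation=3)]))
s=manip.sense();print(delta(s['tcp_pos'],yaw(s['tool_rot'])[0],(.622,.083,.19),-47.7))"
```

```text
24.8167 [0.4063 0.04   0.1619] -47.67 [-0.15 -0.53 -1.4 ] [ 0.09 -0.09  0.07] 0.068 [-0.18  0.39  2.04  0.    0.71  0.65]
scene26 578 242 c [ 0.3679 -0.0638  0.1314] n [-0.053 -0.061  0.997] tilt 4.65
((335.09625244140625, -42.313934326171875), (175.5762481689453, 120.2486572265625), 10.162968635559082)
[ 0.47279421  0.28549346 -0.07381831  0.00075076]
```

View pics/c26.png

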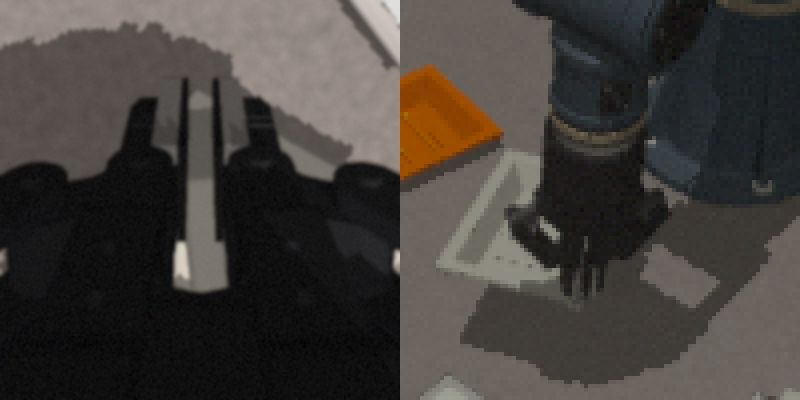

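Request:
move_arm(
  deltas=[
    [0.02,0.01,-0.01,0,0],
    [0.06,0.03,-0.03,0,0],
    [0.12,0.07,-0.05,0,0],
    [0.2,0.12,-0.07,0,0],
    [0.28,0.17,-0.074,0,0],
    [0.36,0.22,-0.074,0,0],
    [0.43,0.26,-0.074,0,0],
    [0.47,0.285,-0.074,0,0],
  ],
)

```text
t: 25.58
tcp_pos: [0.6253, 0.0834, 0.1891]
tool_rot: [0.932, 0.361, 0.001, 0.0]
force: [0.4, 0.2, -1.8]
finger_gap: 0.068
```

```bash
python3 snap.py 27 scene top wrist; python3 tilt.py scene27 .12 .2 .4 .7 -.15 .15;python3 tilt.py top27 .12 .2 .4 .7 -.15 .15
```

```text
25.5833 [0.6253 0.0834 0.1891] -47.65 [ 0.39  0.23 -1.83] [ 0.11 -0.08 -0.  ] 0.068 [-0.04  0.6   1.47  0.    1.07  0.79]
scene27 690 327 c [ 0.5849 -0.0177  0.1581] n [-0.05  -0.065  0.997] tilt 4.72
((555.2319946289062, 5.042655944824219), (172.7981414794922, 131.35891723632812), 9.371172904968262)
top27 2104 718 c [0.5537 0.0029 0.1356] n [-0.049 -0.039  0.998] tilt 3.61
((557.5852661132812, 5.276176452636719), (132.14608764648438, 88.40642547607422), 8.556596755981445)
```

View pics/scene27.png

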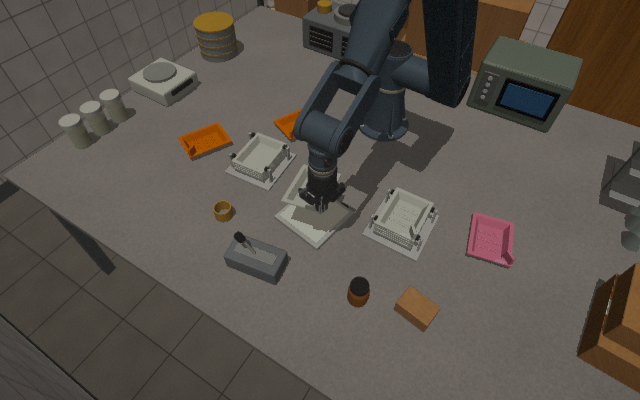

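View pics/top27.png

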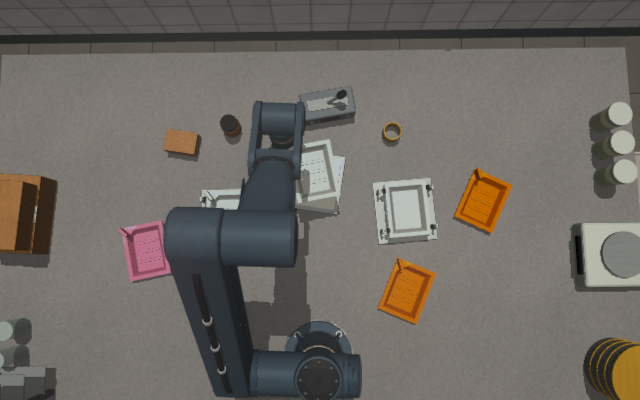

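Request:
move_arm(
  deltas=[
    [-0.002,-0.006,-0.004,0,0],
    [-0.004,-0.014,-0.008,0,0],
    [-0.006,-0.022,-0.012,0,0],
    [-0.006,-0.026,-0.015,0,0],
    [-0.006,-0.026,-0.015,0,0],
    [-0.006,-0.026,-0.015,0,0],
    [-0.006,-0.026,-0.015,0,0],
    [-0.006,-0.026,-0.015,0,0],
  ],
)

```text
t: 26.4
tcp_pos: [0.6123, 0.0883, 0.1961]
tool_rot: [0.933, 0.361, 0.0, 0.0]
force: [-0.3, -0.1, -1.4]
finger_gap: 0.068
```

```bash
python3 snap.py 28 scene top; python3 tilt.py scene28 .12 .2 .4 .7 -.15 .15;python3 tilt.py top28 .12 .2 .4 .7 -.15 .15; python3 - <<'E'
from h import *
# full rim corners check: plot of rim rect from scene only, and pad from t0
im=cv2.imread("pics/top28.png");jm=cv2.imread("pics/scene28.png")
cv2.imwrite("pics/c28.png",np.hstack([cv2.resize(im[120:230,250:360],(400,400),interpolation=3),cv2.resize(jm[150:260,260:370],(400,400),interpolation=3)]))
E
```

```text
26.4 [0.6123 0.0883 0.1961] -47.68 [-0.3  -0.09 -1.45] [ 0.04 -0.09  0.03] 0.068 [-0.04  0.57  1.49 -0.    1.07  0.8 ]
scene28 692 324 c [ 0.5714 -0.0128  0.1655] n [-0.043 -0.064  0.997] tilt 4.44
((542.2896118164062, 11.126716613769531), (170.9200439453125, 131.13357543945312), 9.522917747497559)
top28 2130 711 c [0.537  0.0082 0.1427] n [-0.052 -0.045  0.998] tilt 3.96
((540.1744995117188, 11.279289245605469), (130.11073303222656, 88.75259399414062), 10.172255516052246)
```

View pics/c28.png

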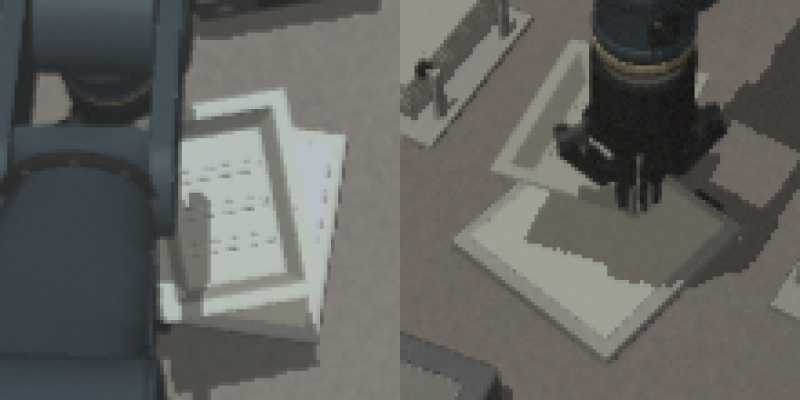

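Request:
move_arm(
  deltas=[
    [0.004,0.004,0,0,0],
    [0.008,0.008,0,0,0],
    [0.013,0.012,0,0,0],
    [0.013,0.012,0,0,0],
    [0.013,0.012,0,0,0],
    [0.013,0.012,0,0,0],
    [0.013,0.012,0,0,0],
    [0.013,0.012,0,0,0],
  ],
)

```text
t: 27.17
tcp_pos: [0.6192, 0.0884, 0.1959]
tool_rot: [0.933, 0.361, -0.0, -0.0]
force: [0.2, -0.2, -1.8]
finger_gap: 0.069
```

```bash
python3 snap.py 29 scene top; python3 tilt.py scene29 .12 .2 .4 .7 -.15 .15;python3 tilt.py top29 .12 .2 .4 .7 -.15 .15; python3 -c "
from station import manip;print(abs(manip.sense()['qd']).max())"
```

```text
27.1667 [0.6192 0.0884 0.1959] -47.67 [ 0.16 -0.2  -1.78] [ 0.09 -0.05  0.  ] 0.069 [-0.04  0.58  1.48  0.    1.08  0.8 ]
scene29 696 324 c [ 0.5764 -0.0137  0.1651] n [-0.044 -0.059  0.997] tilt 4.24
((547.7545166015625, 11.154861450195312), (172.2199249267578, 131.27488708496094), 10.069012641906738)
top29 2130 727 c [0.5437 0.0087 0.1428] n [-0.05  -0.039  0.998] tilt 3.65
((546.0657348632812, 11.410270690917969), (131.68087768554688, 88.80242156982422), 9.650983810424805)
0.0024264879441177334
```

View pics/scene29.png

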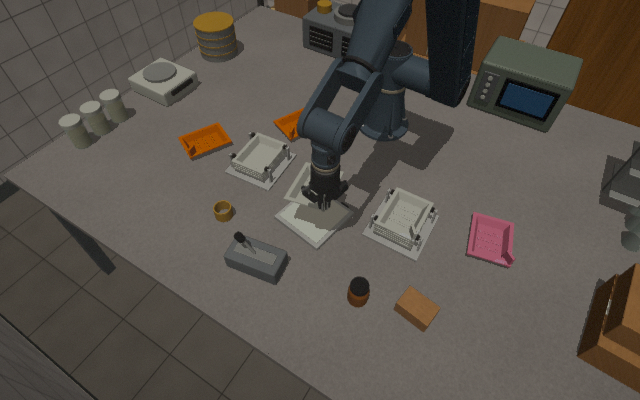

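The cover's middle is at about (0.547, 0.011) against the pad's (0.548, 0.011). Its underside is at about 0.140 m, it is still, and it tilts about 4°. I'm handing in.

```bash
python3 -c "
from station import manip;print(manip.sign_off())"
```

```text
the job is handed in; nothing more can be done
None
```

I took the cover off the right stack and handed in at about 27 s. It is still gripped at 120 N and held still over the light pad. The peel took two tries and the cover is not perfectly level.

**Lever:** it leans right (−y) in both camera views, so I worked on the right stack. I didn't move the left stack, the control box, the bystanders or the look-alikes, and the last picture shows them where they were.

**What did not go cleanly:**
- **First peel failed:** my grip was too stiff, so the heel corner came up about 11 mm while the fin corner was only 20 mm up. I set the cover back on its stack and let go of the fin. I then pressed the cover back to within about 2–3 mm of its seat with the shut fingertips, using up to about 29 N.
- **Second peel worked:** I gripped the fin loosely near its outer end. The heel stayed down until the fin corner was at least 40 mm up. The last rubber pad then let go and the cover came free, tilted by roughly 13°.
- **Touched the bench:** to level the cover I pressed it flat on bare bench twice. I never let go there, but I eased the grip to 20 N for a moment the second time.

**Last checks:**

| Check | Measured | Wanted |
|---|---|---|
| Cover middle (x, y) | about (0.547, 0.011) m | pad middle (0.548, 0.011) m |
| Underside above the pad | about 12 cm | about 12 cm |
| Tilt | about 4° (4.2° scene camera, 3.7° top camera) | level |
| Fastest joint | 0.002 rad/s | still |

The tilt is a sag towards the heel corner. It came back to about the same angle after both levellings and was not growing.

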